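# Load a taped test panel for its dwell under weight

### The job

Set up the taped test panel for its dwell under load: lay the panel, tape side up, flat in the nest between its corner guides, then put the black rubber pad centred on the panel, then the steel pressure plate centred on the pad, all lying lengthwise along the nest. Last, stand the largest of the three brass weights upright in the ring marked in the middle of the pressure plate, and let go of everything. Leave the two smaller weights, the tape roll and the film spool where they are.

Things in the scene. Friction and masses are not known exactly. Their poses are not given: they have to be found in the camera images.
- nest: Fixed loading nest on the glass bench cover (top z = 0.0076): grey base 138 x 74 x 8 mm, aluminium guides at the corners rise to 22 mm above its underside round a bay 135 x 58 mm. On the long sides they cover only the outer 22 mm at each end; the middle 92 mm is open to fingers. Origin: centre of the underside; x along its length, y across, z up.
- panel: The test panel: aluminium plate 125 x 50 x 10 mm with an amber strip of tape 104 x 24 mm along its upper face, loose on the glass cover, 0.17 kg. Either way round fits. Origin: centre of the underside; x along its length, y across, z up. Behind the row of parts (x above 0.72) stands a fixed paper cutter with its blade raised; its handle reaches z = 0.21 near y = 0.03: keep clear.
- pad: Plain black rubber pad 96 x 42 x 10 mm, firm, loose on the glass cover, 0.06 kg. Origin: centre of the underside; x along its length, y across, z up.
- pressure_plate: Steel pressure plate 90 x 42 x 14 mm with a ring mark 38 mm across in the middle of its upper face and a dark dot near each end (the marks are flat), loose on the glass cover, about 0.35 kg. Origin: centre of the underside; x along its length, y across, z up.
- weight_large: The largest of the three brass weights, to be used: a cylinder 30 mm across with a neck and knob above, 44 mm high over all, 0.2 kg, standing on the black worktop (z = 0) in front of the glass cover. Origin: centre of the underside, z up.
- weight_medium: Middle brass weight of the same shape, 24 mm across and 35 mm high, 0.1 kg, loose on the black worktop; to be left alone. Origin: centre of the underside.
- weight_small: Smallest brass weight, 19 mm across and 28 mm high, 0.05 kg, loose on the black worktop; to be left alone. Origin: centre of the underside.
- tape_roll: Green roll of tape lying flat, 67 mm across and 19 mm high, loose on the black worktop; to be left alone. Origin: centre of the underside.
- film_spool: Spool with cream flanges and red film, 52 mm across and 22 mm high, loose on the black worktop; to be left alone. Origin: centre of the underside.
Things that resemble listed ones, but are neither listed nor needed, are in the scene too. What is shaped like the weight_large but orange or red is not meant.

How it is judged:
On the way, in this order (a step that is already met when the one before it is completed fails the run):
1. the test panel lies flat in the nest (x of panel in the frame of nest between -0.009 and 0.009 m and y of panel in the frame of nest between -0.0075 and 0.0075 m and z of panel in the frame of nest between 0.006 and 0.01 m and angle between panel's own z axis and vertical below 0.08 rad and angle between the x axis of panel and the x axis of nest, either way round below 0.13 rad and linear speed of panel below 0.02 m/s and angular speed of panel below 0.2 rad/s), for 0.2 s.
2. the rubber pad lies on the panel in the nest (x of panel in the frame of nest between -0.009 and 0.009 m and y of panel in the frame of nest between -0.0075 and 0.0075 m and z of panel in the frame of nest between 0.006 and 0.01 m and angle between each of panel, pad's own z axis and vertical below 0.08 rad and angle between the x axis of panel and the x axis of nest, either way round below 0.13 rad and x of pad in the frame of panel between -0.015 and 0.015 m and y of pad in the frame of panel between -0.01 and 0.01 m and z of pad in the frame of panel between 0.008 and 0.012 m and angle between the x axis of pad and the x axis of panel, either way round below 0.2 rad and linear speed of pad below 0.02 m/s and angular speed of pad below 0.2 rad/s), for 0.2 s.
3. the pressure plate lies on the pad (x of panel in the frame of nest between -0.009 and 0.009 m and y of panel in the frame of nest between -0.0075 and 0.0075 m and z of panel in the frame of nest between 0.006 and 0.01 m and angle between each of panel, pad, pressure_plate's own z axis and vertical below 0.08 rad and angle between the x axis of panel and the x axis of nest, either way round below 0.13 rad and x of pad in the frame of panel between -0.015 and 0.015 m and y of pad in the frame of panel between -0.01 and 0.01 m and z of pad in the frame of panel between 0.008 and 0.012 m and angle between the x axis of pad and the x axis of panel, either way round below 0.2 rad and x of pressure_plate in the frame of pad between -0.015 and 0.015 m and y of pressure_plate in the frame of pad between -0.01 and 0.01 m and z of pressure_plate in the frame of pad between 0.008 and 0.012 m and angle between the x axis of pressure_plate and the x axis of pad, either way round below 0.2 rad and linear speed of pressure_plate below 0.02 m/s and angular speed of pressure_plate below 0.2 rad/s), for 0.2 s.
4. the largest brass weight stands on the pressure plate (x of panel in the frame of nest between -0.009 and 0.009 m and y of panel in the frame of nest between -0.0075 and 0.0075 m and z of panel in the frame of nest between 0.006 and 0.01 m and angle between each of panel, pad, pressure_plate, weight_large's own z axis and vertical below 0.08 rad and angle between the x axis of panel and the x axis of nest, either way round below 0.13 rad and x of pad in the frame of panel between -0.015 and 0.015 m and y of pad in the frame of panel between -0.01 and 0.01 m and z of pad in the frame of panel between 0.008 and 0.012 m and angle between the x axis of pad and the x axis of panel, either way round below 0.2 rad and x of pressure_plate in the frame of pad between -0.015 and 0.015 m and y of pressure_plate in the frame of pad between -0.01 and 0.01 m and z of pressure_plate in the frame of pad between 0.008 and 0.012 m and angle between the x axis of pressure_plate and the x axis of pad, either way round below 0.2 rad and x of weight_large in the frame of pressure_plate between -0.01 and 0.01 m and y of weight_large in the frame of pressure_plate between -0.01 and 0.01 m and z of weight_large in the frame of pressure_plate between 0.012 and 0.016 m and linear speed of weight_large below 0.02 m/s and angular speed of weight_large below 0.2 rad/s), for 0.2 s.
At the end, for the whole second after the job is handed in: Panel in nest, tape up (9 mm along, 7.5 mm across, 0.13 rad); pad on panel, pressure plate on pad, each centred within 15 mm along, 10 mm across, 0.2 rad; largest weight upright within 10 mm of the plate's middle along each axis; all at rest; the other four things moved under 30 mm (all of step 4 and linear speed of each of panel, pad, pressure_plate below 0.02 m/s and angular speed of each of panel, pad, pressure_plate below 0.2 rad/s and distance of each of weight_medium, weight_small, tape_roll, film_spool from where it was at the start of the episode below 0.03 m); the robot touches nothing.
It fails at once if a smaller weight, the tape roll or the film spool was moved by more than 30 mm (distance of any of weight_medium, weight_small, tape_roll, film_spool from where it was at the start of the episode above 0.03 m).
It also fails if it takes over 120 s, if anything falls off the work surface, if the arm or the gripper's body presses on something with over 40 N, if the wrist force passes 120 N, or if a joint passes its speed limit or range.

### The arm

A 6-joint arm with a two-finger parallel gripper is mounted at the origin on a cart in front of the work surface, level with it; the furniture and walls round the work are solid. World frame = base frame: x ahead of the robot, y to its left, z up, the work surface at z = 0. Lengths are in m, angles in rad, forces in N, time in s.
With the tool pointing down it reaches from about 0.425 to 0.95 m from the base axis. Payload 3.5 kg.
Tool frame: the origin (TCP) lies on the centre line of the jaws, within the pads' length; the fingertips stand tip_extent ahead of it and the grasp point (between the pads) lies 2 mm behind it (tip_extent is the distance from the TCP to the fingertips, in m); z points along the fingers, y is the direction in which the jaws open and shut (so a half turn about z gives the same grasp; the last joint's range is limited). The gripper opens to 85 mm and grips with 20 to 120 N. Pads are 22 mm wide; open, the fingers measure 114 mm over their backs; the gripper's body (76 mm by 85 mm) begins 54 mm behind the grasp point. The pads swing forward as they close: fully open they stand 13 mm farther back than shut.
Start: joints at [1.13, 0.286, 1.577, -0, 1.279, -0.15], TCP at [0.193, 0.647, 0.248] pointing down, gripper open.
Joint ranges: [-2.77, 2.77], [-0.9, 2.22], [0.21, 2.48], [-1.53, 4.67], [0.24, 2.81], [-2.84, 2.84]. Speed limits (rad/s): [2.79, 2.79, 3.14, 3.14, 3.14, 3.14].

### API

Orientations are given as a unit quaternion [x, y, z, w].
In Python, from plant import * gives the robot as it stands.
- The arm moves only by the shell command python3 -m crank 'ROWS' [FORCE]. ROWS is JSON, a list of rows, each a list of 7 numbers: the gripper's target within -1 to 1 (shut at 1, half-way at 0, fully open at -1), then the shift along the tool's x, y, z in cm, then the turn, a rotation vector about the tool's x, y, z in degrees. In form: [[fingers, tx, ty, tz, wx, wy, wz], ...]. A call has 1 to 5 rows; each row shifts and turns the commanded pose from where the row before left it, along the tool's axes as they then stand; what a row does not reach is not made up. A row lasts 1/10 s, in which the tool goes at most 50 mm and 8.59 degrees, less where a joint would pass 70% of its speed; a pose out of reach is approached as far as the arm can. A call is refused whole if a number of a shift passes 5 or a number of a turn 8.59, either way. A call with a gripper value outside its range is refused whole. The fingers move at their own pace and stop on an object; FORCE is the grip in N (left out, the last holds). Time passes only in rows, so rows that do not move let the fingers close. It gives the time, the measured TCP pose, the force and the opening at its end, in the units of the state.
- get_state(): the state, without advancing time (a new reading comes with each control period).
- read_camera(name): name is "scene" or "top" or "wrist"; returns a dict with "color" (384x512x3 uint8, red, green, blue), "vfov" (degrees; the focal length in pixels is half the picture's height over the tangent of half this angle, whatever the lens; pixels are square), "cx", "cy" (the principal point, pixels), "cam_to_world" (4x4, takes a point from camera to world coordinates). Camera axes: x right, y up, looking along -z (the intrinsics and any distortion apply to the point x, -y, -z); pixel columns grow to the right and rows downward; lengths in m; the calibration is good to about 2 mm. A picture is of the moment at which its call begins. There is no depth.
- sign_off(): hands the job in, once; it reports no verdict.
Trained networks look in the newest picture that a camera, given by its name, has taken for a name from the list of things; names that differ only in an ending like _2 or _b are one class to them, and where a whole thing is asked for, a point or a joint stands for the part that bears it (a point fixed in the world has none). Each returns a list of dicts, best first, with "p" (0 to 1); they miss things now and then, are a little off and sometimes report something else, mostly with a low value. They report only what shows in the picture. A call takes as long as a camera call. They do not tell look-alikes from the thing itself.
- trace(thing, camera): "pixels" (384x512 bool, what is visible of it) and "location" ([column, row] in pixels, amid what is visible of it).
- place_of(thing, camera): "location" ([column, row] in pixels: a listed point, or the origin of a listed thing).
The state is a dict: "time": time; "qpos": joint angles; "dq": joint speeds; "joint_efforts": joint torques, N m; "eef_pos": TCP position; "tcp_rot": TCP orientation; "contact_force": force on the tool from outside, world axes, zero at the start; "wrist_torque": the same for the moment, N m; "opening": opening from 0.0 (shut) to 1.0 (fully open).
Only numpy, scipy, OpenCV 4.12 (cv2) and the standard library are available. Lean on these libraries where they do the work, as an engineer would, in place of code of your own. Each camera call takes 0.05 s, during which the arm holds its last target.

## Working session

There is one attempt and no reset: what is moved stays moved. The work goes in short steps, Python scripts to look and compute and a shell command to move; the robot and the scene stay as the last step left them, time stands still between calls to the robot, and variables do not carry over. Pictures are saved under pics/ and viewed, and the job is handed in when it is done.

```bash
mkdir -p pics; ls
python3 - <<'E'
from plant import *
import cv2
s=get_state(); print({k:(v if not hasattr(v,'tolist') else v.tolist()) for k,v in s.items()})
try: print(tip_extent)
except Exception as e: print(e)
for n in ["scene","top","wrist"]:
    r=read_camera(n); cv2.imwrite(f"pics/{n}0.png",r["color"][:,:,::-1]); print(n,r["vfov"],r["cx"],r["cy"],[k for k in r]); print(r["cam_to_world"])
E
```

```text
pics
{'time': 0.0, 'qpos': [1.1299881391511963, 0.2871714557403843, 1.5781837672829588, -1.2390380158553905e-05, 1.2785552268991214, -0.1500014656805747], 'dq': [9.10459382293619e-05, 0.00215074682103651, -0.0004895174723370859, -0.0008738843865474758, 0.00020611961147428028, 0.0009494076504590605], 'joint_efforts': [-0.00038896854675840586, -40.5980658531189, -29.262741208076477, -0.00011894410363311181, 0.005535077070817351, 2.318371414844478e-06], 'eef_pos': [0.19325139867020635, 0.6461078601460145, 0.24693958422825504], 'tcp_rot': [0.14488967592264596, 0.9894471379166762, -0.001110426021569171, -0.00033171309807323164], 'contact_force': [-0.329505906027547, -0.007697746067948284, 0.5783964067679686], 'wrist_torque': [-0.011325811380370539, -0.02190127707131046, -0.013254311076134125], 'opening': 1.0025093274620889}
0.017
scene 56.13232163709268 261.26888287160244 198.0759328155665 ['color', 'vfov', 'cx', 'cy', 'cam_to_world']
[[ 0.50906201  0.33598657 -0.79244488 -0.20129677]
 [-0.86059211  0.18221109 -0.47558421 -0.42863868]
 [-0.01539766  0.92407367  0.38190414  0.4027027 ]
 [ 0.          0.          0.          1.        ]]
top 51.22375501698541 251.8373713997732 192.43218105035302 ['color', 'vfov', 'cx', 'cy', 'cam_to_world']
[[ 0.02179982  0.99142593 -0.12883865  0.38076521]
 [-0.99951949  0.02445318  0.01904835  0.01677117]
 [ 0.02203554  0.12836149  0.99148261  1.14289383]
 [ 0.          0.          0.          1.        ]]
wrist 65.91901349924028 258.3982827769198 191.57200222216017 ['color', 'vfov', 'cx', 'cy', 'cam_to_world']
[[ 0.28779737 -0.90502831 -0.31320349  0.11152745]
 [ 0.95768409  0.27069798  0.09779467  0.67065958]
 [-0.00372339 -0.32809505  0.94463738  0.37300734]
 [ 0.          0.          0.          1.        ]]
```

View pics/scene0.png

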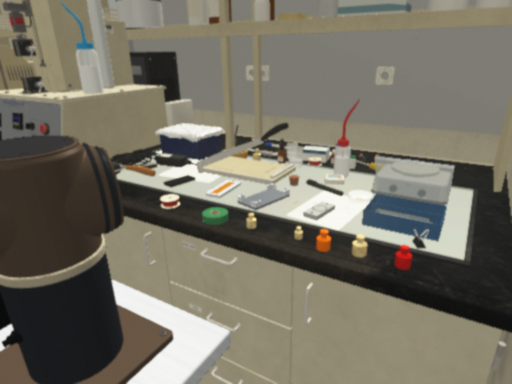

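View pics/top0.png

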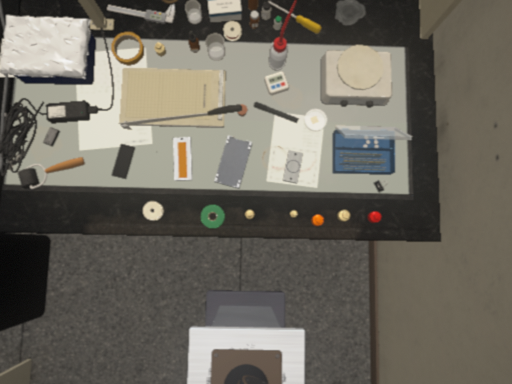

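View pics/wrist0.png

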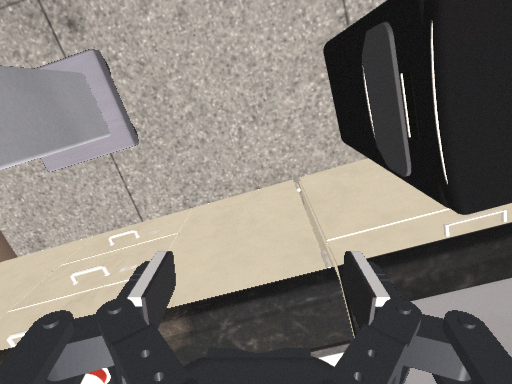

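The top view shows the candidate pad at (123,161), panel (182,158), nest (234,161) and plate (292,166). Brass-like weights are at (250,214), (293,213) and (344,215); the ones at (318,220) and (375,216) are orange and red. Next I'll measure them.

```bash
cat > h.py <<'E'
from plant import *
import numpy as np, cv2
from scipy.spatial.transform import Rotation as R
def K(r):
    f=r["color"].shape[0]/2/np.tan(np.radians(r["vfov"])/2); return f
def ray(r,uv):
    f=K(r); uv=np.atleast_2d(np.asarray(uv,float))
    d=np.c_[(uv[:,0]-r["cx"])/f,-(uv[:,1]-r["cy"])/f,-np.ones(len(uv))]
    T=r["cam_to_world"]; return T[:3,3], d@T[:3,:3].T
def toz(r,uv,z):
    o,d=ray(r,uv); t=(z-o[2])/d[:,2]; return o+d*t[:,None]
def proj(r,P):
    f=K(r);T=r["cam_to_world"]; p=(np.atleast_2d(P)-T[:3,3])@T[:3,:3]
    return np.c_[r["cx"]+f*p[:,0]/-p[:,2], r["cy"]-f*p[:,1]/-p[:,2]]
def rect(r,mask,z):
    c,_=cv2.findContours(mask.astype(np.uint8),cv2.RETR_EXTERNAL,cv2.CHAIN_APPROX_NONE)
    c=max(c,key=cv2.contourArea)[:,0,:]
    P=toz(r,c,z)[:,:2]
    (x,y),(w,h),a=cv2.minAreaRect((P*1000).astype(np.float32))
    if w<h: w,h,a=h,w,a+90
    return x/1000,y/1000,w,h,(a+90)%180-90
def tool():
    s=get_state(); return s["eef_pos"], R.from_quat(s["tcp_rot"])
def save(r,name,box=None,k=1):
    im=r["color"][:,:,::-1]
    if box: u0,v0,u1,v1=box; im=im[v0:v1,u0:u1]
    im=cv2.resize(im,None,fx=k,fy=k,interpolation=cv2.INTER_CUBIC); cv2.imwrite("pics/"+name,im)
def goto(x,y,z,jaw):
    """shift (cm, tool axes) and rotvec (deg) to reach pos with tool down and jaw axis at world angle jaw deg"""
    p,q=tool(); best=None
    for k in (0,180):
        a=np.radians(jaw+k); yy=np.array([np.cos(a),np.sin(a),0]);zz=np.array([0,0,-1.]);xx=np.cross(yy,zz)
        t=R.from_matrix(np.c_[xx,yy,zz]); rv=np.degrees((q.inv()*t).as_rotvec())
        if best is None or np.linalg.norm(rv)<np.linalg.norm(best): best=rv
    print("shift cm",np.round(q.inv().apply(np.array([x,y,z])-p)*100,2),"rot deg",np.round(best,2))
E
python3 - <<'E'
from h import *
for cam in ("top","scene"):
    r=read_camera(cam)
    for n,z in [("nest",.0296),("panel",.0176),("pad",.0176),("pressure_plate",.0216),("weight_large",.03),("weight_medium",.03),("weight_small",.02),("tape_roll",.019),("film_spool",.022)]:
        for t in trace(n,cam)[:4]:
            print(cam,n,round(t["p"],2),np.round(t["location"]),t["pixels"].sum(),np.round(rect(r,t["pixels"],z),3))
        print("   place",[(round(t["p"],2),np.round(t["location"],1).tolist()) for t in place_of(n,cam)[:3]])
r=read_camera("top"); save(r,"t1.png",(100,130,400,230),2.6)
r=read_camera("scene"); save(r,"s1.png",(150,140,450,280),2.6)
E
```

```text
top nest 0.89 [234. 162.] 1334 [ 6.12000e-01  5.00000e-02  1.45773e+02  8.03270e+01 -1.38090e+01]
   place [(0.84, [234.7, 161.1])]
top panel 0.57 [184. 153.] 729 [  0.621   0.196 128.327  49.683   4.909]
top panel 0.39 [235. 161.] 1220 [ 6.14000e-01  5.20000e-02  1.42853e+02  7.46180e+01 -1.52040e+01]
   place [(0.62, [185.4, 156.3])]
top pad 0.65 [124. 158.] 518 [  0.608   0.365  97.883  45.926 -14.723]
   place [(0.79, [125.8, 157.8])]
top pressure_plate 0.69 [290. 168.] 487 [  0.604  -0.117  92.676  45.164 -10.748]
top pressure_plate 0.42 [231. 160.] 1189 [ 6.14000e-01  5.20000e-02  1.39659e+02  7.33920e+01 -1.47380e+01]
   place [(0.67, [290.8, 168.4]), (0.29, [212.2, 212.9])]
top weight_large 0.45 [373. 218.] 102 [  0.464  -0.347  31.459  28.007 -88.681]
top weight_large 0.43 [343. 217.] 108 [  0.468  -0.26   31.352  27.995 -88.675]
   place [(0.61, [341.8, 215.3]), (0.43, [370.8, 219.0])]
top weight_medium 0.64 [251. 215.] 39 [4.6500e-01 2.0000e-03 1.6720e+01 1.6703e+01 1.3540e+00]
   place [(0.47, [249.8, 212.7])]
   place [(0.61, [292.9, 215.7])]
top tape_roll 0.8 [210. 211.
[... 1015 characters left out ...]
4.76  27.929  7.172]
   place [(0.7, [356.8, 250.9]), (0.66, [323.2, 250.7]), (0.55, [402.1, 263.3])]
scene weight_medium 0.45 [249. 221.] 115 [ 4.4100e-01 -1.5000e-02  7.5494e+01  2.1017e+01  3.2703e+01]
scene weight_medium 0.4 [322. 212.] 412 [  0.574  -0.131 116.01   58.019  -7.688]
   place [(0.45, [249.5, 224.2]), (0.39, [298.0, 237.5])]
scene weight_small 0.41 [300. 233.] 85 [ 0.457 -0.13  57.703 15.739 25.66 ]
   place [(0.6, [299.2, 239.8])]
scene tape_roll 0.67 [214. 216.] 385 [4.42000e-01 9.40000e-02 1.02548e+02 6.37990e+01 3.95210e+01]
   place [(0.57, [212.5, 219.1])]
scene film_spool 0.57 [166. 200.] 230 [  0.452   0.257 105.702  44.187  42.686]
   place [(0.68, [168.6, 206.3])]
```

View pics/t1.png

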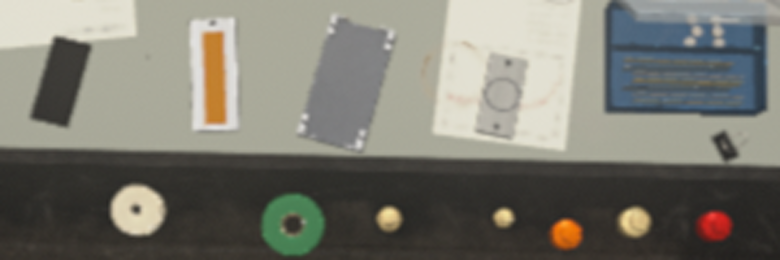

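View pics/s1.png

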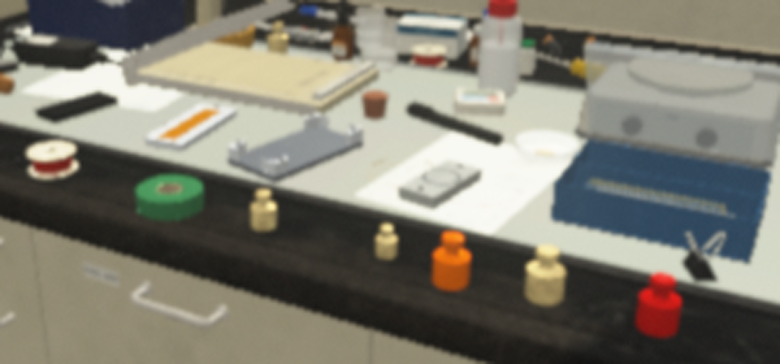

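Weight candidates in the top view: brass (250,214), brass (293,213), brass (344,215), orange (318,220) and red (375,216). The brass one at (344,215) is the widest, about 30 mm against 24 and 19, so it fits. Orange and red are excluded. First I move over the panel.

Run:
```python
from h import *
goto(.62,.197,.25,94.9)
```

```text
shift cm [-53.75 -30.85  -0.17] rot deg [ -0.    -0.   -21.56]
```

```bash
python3 -m crank '[[-1,-4,-2.3,0,0,0,0],[-1,-4,-2.3,0,0,0,0],[-1,-4,-2.3,0,0,0,0],[-1,-4,-2.3,0,0,0,0],[-1,-4,-2.3,0,0,0,0]]'; python3 -m crank '[[-1,-4,-2.3,0,0,0,0],[-1,-4,-2.3,0,0,0,0],[-1,-4,-2.3,0,0,0,0],[-1,-4,-2.3,0,0,0,0],[-1,-4,-2.3,0,0,0,0]]'; python3 -m crank '[[-1,-4,-2.3,0,0,0,0],[-1,-4,-2.3,0,0,0,0],[-1,-4,-2.3,0,0,0,0],[-1,0,0,0,0,0,0]]'
python3 - <<'E'
from h import *
goto(.62,.197,.25,94.9)
E
```

```text
time: 2.65
eef_pos: [0.3531, 0.4778, 0.2486]
tcp_rot: [0.145, 0.989, 0.0, 0.0]
contact_force: [-0.4, 0.1, 0.2]
opening: 1.0
time: 3.15
eef_pos: [0.5119, 0.3101, 0.2486]
tcp_rot: [0.145, 0.989, 0.0, 0.0]
contact_force: [0.6, 1.6, -0.3]
opening: 1.003
time: 3.55
eef_pos: [0.6092, 0.2066, 0.2483]
tcp_rot: [0.148, 0.989, -0.001, 0.001]
contact_force: [-0.9, 0.6, -0.1]
opening: 0.997
shift cm [-1.31 -0.61 -0.17] rot deg [ -0.07   0.11 -21.9 ]
```

```bash
python3 -m crank '[[-1,-1.3,-0.6,-0.2,0,0,-7.3],[-1,0,0,0,0,0,-7.3],[-1,0,0,0,0,0,-7.3],[-1,0,0,0,0,0,0],[-1,0,0,0,0,0,0]]'
python3 - <<'E'
from h import *
r=read_camera("wrist"); save(r,"w1.png",None,1.5)
for n,z in [("panel",.0176)]:
    for t in trace(n,"wrist")[:2]: print(n,t["p"],np.round(rect(r,t["pixels"],z),4))
    print([(round(t["p"],2),np.round(t["location"],1),np.round(toz(r,t["location"],.0076),4)) for t in place_of(n,"wrist")[:2]])
goto(.62,.197,.25,94.9)
E
```

```text
time: 4.05
eef_pos: [0.6163, 0.2021, 0.2503]
tcp_rot: [-0.045, 0.999, 0.0, -0.0]
contact_force: [0.3, 0.1, 0.2]
opening: 0.997
panel 0.88 [  0.62     0.1953 125.8058  51.8993   4.785 ]
panel 0.36 [  0.4692   0.2723  55.6838  51.2732 -39.8165]
[(0.9, array([251. , 160.6]), array([[0.618 , 0.1922, 0.0076]]))]
shift cm [-0.31 -0.53  0.03] rot deg [ 0.   -0.    0.28]
```

View pics/w1.png

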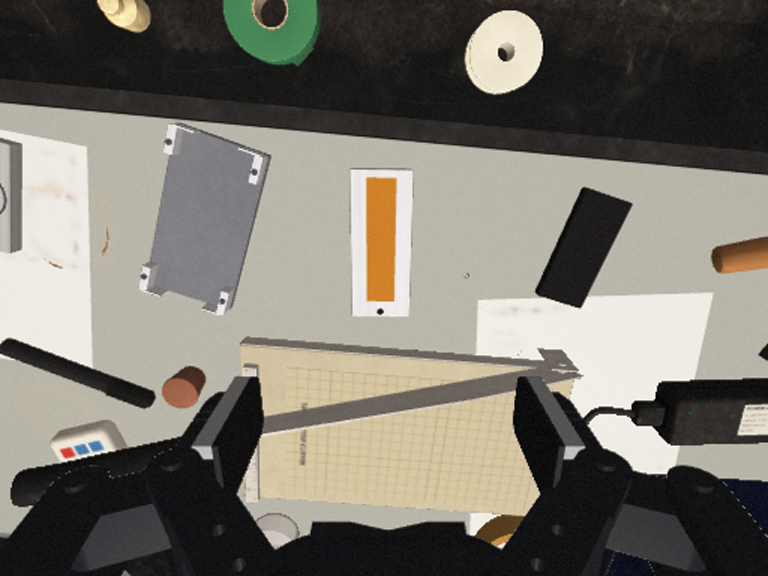

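The wrist view shows the panel at (254,161), the nest at (136,145) and the pad at (390,165). The inner fingertip corners are at about (172,252) and (343,252).

Run:
```python
from h import *
r=read_camera("wrist"); p,q=tool()
for z in (0,.004,.008,.012,.017): 
    print(z,[np.round(proj(r,p+q.apply([x,y,z])),0).tolist()[0] for x in(-.011,.011) for y in (-.0425,.0425)])
for n,z in [("nest",.0296),("nest",.0156),("pad",.0176),("pressure_plate",.0216)]:
    for t in trace(n,"wrist")[:2]: print(n,t["p"],np.round(rect(r,t["pixels"],z),4))
    print([(round(t["p"],2),np.round(t["location"],1),np.round(toz(r,t["location"],.0076),4)) for t in place_of(n,"wrist")[:2]])
save(r,"w2.png",(60,50,460,280),2)
```

```text
0 [[175.0, 290.0], [342.0, 290.0], [171.0, 252.0], [347.0, 252.0]]
0.004 [[177.0, 285.0], [340.0, 285.0], [173.0, 247.0], [344.0, 247.0]]
0.008 [[179.0, 280.0], [338.0, 280.0], [175.0, 243.0], [342.0, 243.0]]
0.012 [[181.0, 276.0], [337.0, 276.0], [178.0, 240.0], [340.0, 240.0]]
0.017 [[183.0, 270.0], [334.0, 270.0], [180.0, 235.0], [338.0, 235.0]]
nest 0.86 [ 6.126000e-01  5.390000e-02  1.427907e+02  7.847410e+01 -1.429820e+01]
nest 0.39 [  0.6051   0.356   92.8736  44.9285 -12.7164]
[(0.6, array([139.6, 144.7]), array([[0.6104, 0.0517, 0.0076]]))]
nest 0.86 [ 6.159000e-01  4.830000e-02  1.485568e+02  8.164300e+01 -1.429820e+01]
nest 0.39 [  0.608    0.3626  96.6239  46.7428 -12.7164]
[(0.6, array([139.6, 144.7]), array([[0.6104, 0.0517, 0.0076]]))]
pad 0.65 [  0.6078   0.3617  95.7927  46.25   -12.7164]
[(0.92, array([387.3, 163.7]), array([[0.6066, 0.3655, 0.0076]]))]
pressure_plate 0.88 [  0.6066  -0.0982  93.7426  17.7314 -10.8645]
[]
```

View pics/w2.png

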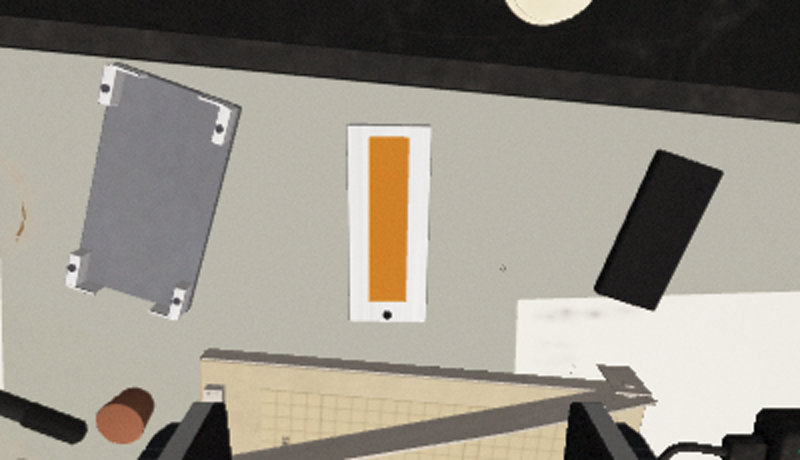

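```bash
python3 - <<'E'
from h import *
goto(.60,.051,.25,75.7)
E
python3 -m crank '[[-1,0.5,-4.5,0,0,0,6],[-1,0,-4.5,0,0,0,6],[-1,0.5,-4.5,0,0,0,6.5],[-1,0.5,-1,0,0,0,0],[-1,0,0,0,0,0,0]]'
python3 - <<'E'
from h import *
goto(.60,.051,.25,75.7)
r=read_camera("wrist"); save(r,"w3.png",None,1.5)
for n,z in [("nest",.0156)]:
    for t in trace(n,"wrist")[:2]: print(n,t["p"],np.round(rect(r,t["pixels"],z),4))
    print([(round(t["p"],2),np.round(t["location"],1),np.round(toz(r,t["location"],.0076),4)) for t in place_of(n,"wrist")[:2]])
E
```

```text
shift cm [  3.03 -14.85   0.03] rot deg [-0.   -0.   19.53]
time: 5.15
eef_pos: [0.5973, 0.0575, 0.2504]
tcp_rot: [0.116, 0.993, 0.0, -0.0]
contact_force: [-0.7, 0.5, -0.4]
opening: 0.998
shift cm [-0.41 -0.57  0.04] rot deg [ 0.02 -0.01  0.93]
nest 0.72 [ 6.159000e-01  4.970000e-02  1.450647e+02  7.467360e+01 -1.431210e+01]
[(0.74, array([256.4, 172.2]), array([[0.6124, 0.0504, 0.0076]]))]
```

View pics/w3.png

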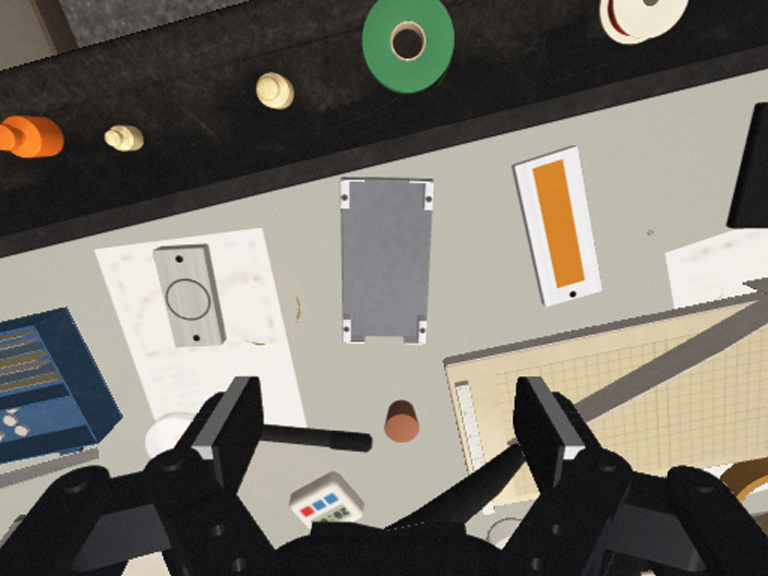

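```bash
cat >> h.py <<'E'
from scipy.optimize import minimize
def boxpts(x0,x1,y0,y1,z0,z1): return np.array([[x,y,z] for x in(x0,x1) for y in(y0,y1) for z in(z0,z1)])
DIM=dict(panel=(125,50,10),pad=(96,42,10),pressure_plate=(90,42,14))
def boxes(n):
    if n=="nest":
        b=[boxpts(-.069,.069,-.037,.037,0,.008)]
        for sx in(-1,1):
            for sy in(-1,1):
                b.append(boxpts(*sorted((sx*.047,sx*.069)),*sorted((sy*.029,sy*.037)),.008,.022))
                b.append(boxpts(*sorted((sx*.0675,sx*.069)),*sorted((sy*.018,sy*.037)),.008,.022))
        return b
    l,w,h=[d/2000 for d in DIM[n]]; return [boxpts(-l,l,-w,w,0,2*h)]
def render(r,n,x,y,a,z0,S=4):
    m=np.zeros((384*S,512*S),np.uint8); Q=R.from_euler("z",a,degrees=True)
    for b in boxes(n):
        uv=(proj(r,Q.apply(b)+[x,y,z0])+.5)*S-.5
        cv2.fillConvexPoly(m,cv2.convexHull(uv.round().astype(np.int32)),1)
    return m
def fit(r,mask,n,x,y,a,z0=.0076,S=4):
    M=cv2.resize(mask.astype(np.float32),None,fx=S,fy=S,interpolation=cv2.INTER_LINEAR)>.5
    def cost(v): return float((render(r,n,v[0]/1e3,v[1]/1e3,v[2],z0,S).astype(bool)^M).sum())
    s=minimize(cost,[x*1e3,y*1e3,a],method="Nelder-Mead",options=dict(initial_simplex=[[x*1e3+6,y*1e3,a],[x*1e3,y*1e3+6,a],[x*1e3,y*1e3,a+4],[x*1e3-4,y*1e3-4,a-2]],xatol=.05,fatol=1))
    return s.x/[1000,1000,1], s.fun/M.sum()
E
python3 - <<'E'
from h import *
for cam in("wrist","top"):
  r=read_camera(cam)
  for n,x,y,a in [("nest",.6124,.0504,-14.3),("panel",.62,.195,4.8),("pad",.607,.363,-12.7),("pressure_plate",.604,-.117,-10.8)]:
    if cam=="wrist" and n=="pad": continue
    for t in trace(n,cam)[:1]:
        f,c=fit(r,t["pixels"],n,x,y,a); print(cam,n,np.round(f,4),round(c,3))
        if cam=="wrist" and n=="nest":
            m=cv2.resize(render(r,n,*f,.0076),(512,384)); im=r["color"].copy()
            cs,_=cv2.findContours(m,0,2); cv2.drawContours(im,cs,-1,(255,0,0),1); r2=dict(color=im); save(r2,"fit1.png",(210,100,310,250),5)
            np.save("nestmask.npy",t["pixels"])
E
```

```text
wrist nest [  0.6131   0.0503 -14.3409] 0.026
wrist panel [0.6205 0.1957 4.2133] 0.024
wrist pressure_plate [ 0.6044 -0.1209 -9.6396] 0.037
top pad [  0.6093   0.3653 -12.9002] 0.069
```

View pics/fit1.png

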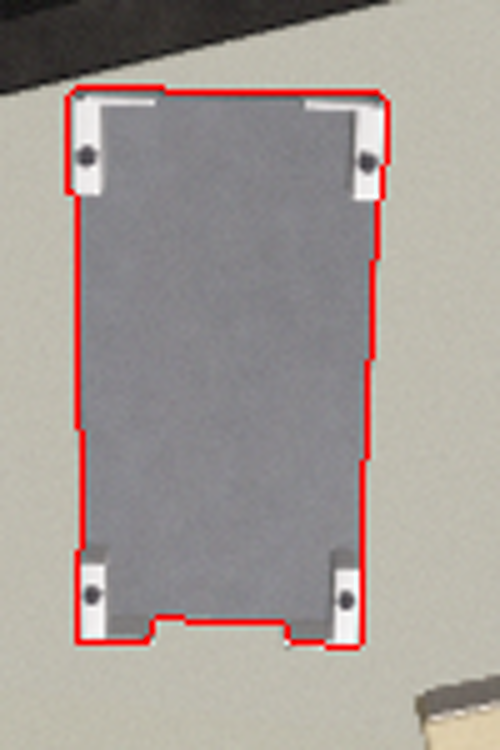

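The fit overlay matches the nest guides and edges, so the nest is at (0.613, 0.050) with yaw -14.3°. Now I go back to the panel.

Run:
```python
from h import *
goto(.6205,.1957,.25,94.5)
```

```text
shift cm [ 0.92 13.82  0.03] rot deg [  0.    -0.   -17.73]
```

```bash
python3 -m crank '[[-1,0.3,4.6,0,0,0,0],[-1,0.3,4.6,0,0,0,0],[-1,0.3,4.6,0,0,0,0],[-1,0,0,4,0,0,-8.5],[-1,0,0,4,0,0,-8.5]]';  python3 -m crank '[[-1,0,0,4,0,0,-0.7],[-1,0,0,4,0,0,0],[-1,0,0,0,0,0,0],[-1,0,0,0,0,0,0]]'
python3 - <<'E'
from h import *
goto(.6205,.1957,.0246,94.5)
r=read_camera("wrist"); save(r,"w4.png")
t=trace("panel","wrist")
if t: print(t[0]["p"],fit(r,t[0]["pixels"],"panel",.6205,.1957,4.5))
E
```

```text
time: 6.25
eef_pos: [0.6219, 0.1972, 0.1715]
tcp_rot: [-0.037, 0.999, 0.0, 0.003]
contact_force: [-0.1, 0.4, -0.4]
opening: 0.995
time: 6.65
eef_pos: [0.6205, 0.1951, 0.0902]
tcp_rot: [-0.039, 0.999, -0.0, -0.001]
contact_force: [0.6, -0.2, 0.7]
opening: 0.999
shift cm [-0.01  0.06  6.56] rot deg [-0.   -0.08 -0.06]
0.89 (array([0.62017681, 0.19605779, 4.38433579]), np.float64(0.027875259211995535))
```

View pics/w4.png

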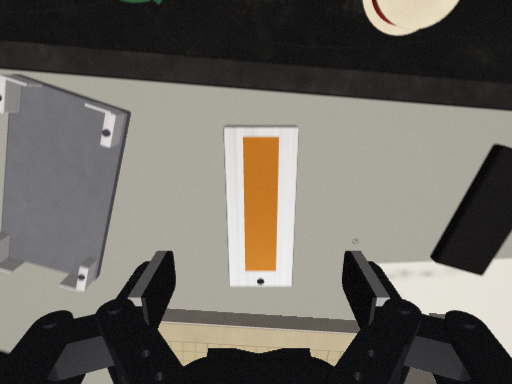

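The panel is centred between the fingers at (260,205). Now I descend and grasp.

```bash
python3 -m crank '[[-1,0,0.06,3,0,0,0],[-1,0,0,2,0,0,0],[-1,0,0,1.5,0,0,0],[-1,0,0,0,0,0,0],[-1,0,0,0,0,0,0]]' 60; python3 -m crank '[[0,0,0,0,0,0,0],[0.5,0,0,0,0,0,0],[1,0,0,0,0,0,0],[1,0,0,0,0,0,0],[1,0,0,0,0,0,0]]' 60
python3 - <<'E'
from h import *
s=get_state(); print(s["eef_pos"],s["contact_force"],s["opening"]*85)
r=read_camera("wrist"); save(r,"w5.png")
E
```

```text
time: 7.25
eef_pos: [0.6218, 0.1958, 0.0269]
tcp_rot: [-0.039, 0.999, 0.0, 0.001]
contact_force: [-0.0, -0.7, -0.5]
opening: 0.999
time: 7.75
eef_pos: [0.6219, 0.1959, 0.0272]
tcp_rot: [-0.039, 0.999, 0.0, 0.001]
contact_force: [-0.3, 0.4, 6.0]
opening: 0.561
[0.62193211 0.19585215 0.0271852 ] [-0.25473829  0.41284089  6.00351034] 47.646422177626924
```

View pics/w5.png

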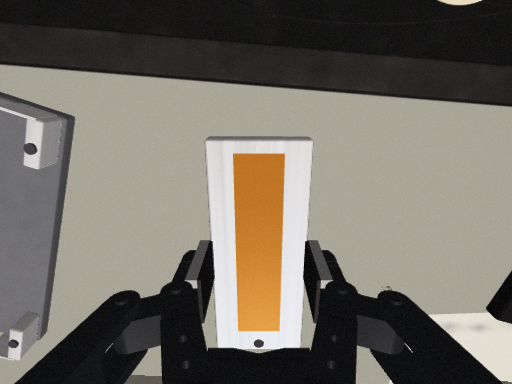

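The panel is held between the jaws (opening about 48 mm), with the tape facing up at (258,240). Now I lift it.

```bash
python3 -m crank '[[1,0,0,-0.5,0,0,0],[1,0,0,-1.5,0,0,0],[1,0,0,-4,0,0,0],[1,0,0,-4,0,0,0],[1,0,0,0,0,0,0]]' 60;  python3 - <<'E'
from h import *
s=get_state(); print(s["eef_pos"],s["contact_force"],s["opening"]*85)
r=read_camera("wrist"); save(r,"w6.png")
goto(.613+.0013,.0503,.12,75.66)
E
```

```text
time: 8.3
eef_pos: [0.6249, 0.1964, 0.1337]
tcp_rot: [-0.039, 0.999, 0.001, 0.007]
contact_force: [1.9, -0.2, -0.4]
opening: 0.558
[0.62489174 0.19643867 0.13368955] [ 1.93476257 -0.24847659 -0.40908178] 47.445572433179976
shift cm [  2.01 -14.48   1.  ] rot deg [ 0.11  0.47 18.79]
```

View pics/w6.png

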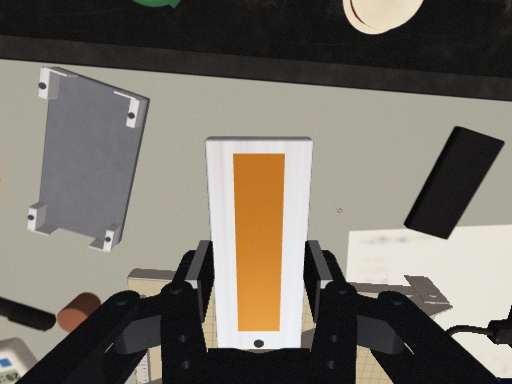

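```bash
python3 -m crank '[[1,0.7,-4.8,0,0,0,0],[1,0.7,-4.8,0,0,0,0],[1,0.7,-4.8,0,0,0,0],[1,0,0,0.5,0,0,8.5],[1,0,0,0.5,0,0,8.5]]';  python3 -m crank '[[1,0,0,0,0,0,1.8],[1,0,0,0,0,0,0],[1,0,0,0,0,0,0]]'
python3 - <<'E'
from h import *
goto(.6146,.0499,.12,75.66)
r=read_camera("wrist"); save(r,"w7.png")
E
```

```text
time: 8.85
eef_pos: [0.6095, 0.0486, 0.1136]
tcp_rot: [0.114, 0.993, 0.0, -0.002]
contact_force: [-0.6, 1.1, -2.0]
opening: 0.561
time: 9.15
eef_pos: [0.61, 0.0506, 0.1141]
tcp_rot: [0.125, 0.992, -0.0, -0.001]
contact_force: [-0.3, 0.9, -1.1]
opening: 0.557
shift cm [-0.46  0.05 -0.59] rot deg [-0.02 -0.13  0.03]
```

View pics/w7.png

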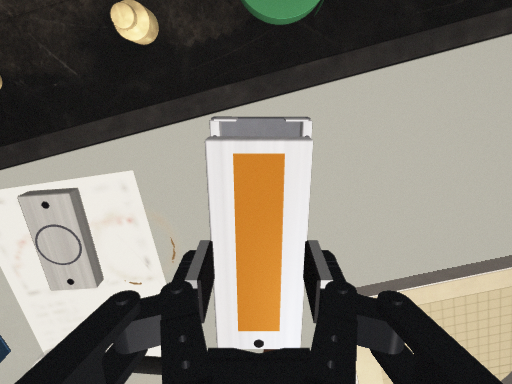

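The panel is aligned over the nest, with the guide tops at (213,125) and (308,125) symmetric about it. I correct x and lower.

```bash
python3 -m crank '[[1,-0.45,0.05,2.5,0,0,0],[1,0,0,2.5,0,0,0],[1,0,0,0.8,0,0,0],[1,0,0,0,0,0,0],[1,0,0,0,0,0,0]]'
python3 - <<'E'
from h import *
goto(.6146,.0499,.0352,75.66)
r=read_camera("wrist"); save(r,"w8.png")
E
```

```text
time: 9.7
eef_pos: [0.6159, 0.0499, 0.0581]
tcp_rot: [0.125, 0.992, 0.0, 0.001]
contact_force: [0.2, 0.3, -1.5]
opening: 0.554
shift cm [ 0.12 -0.04  2.29] rot deg [0.01 0.06 0.  ]
```

View pics/w8.png

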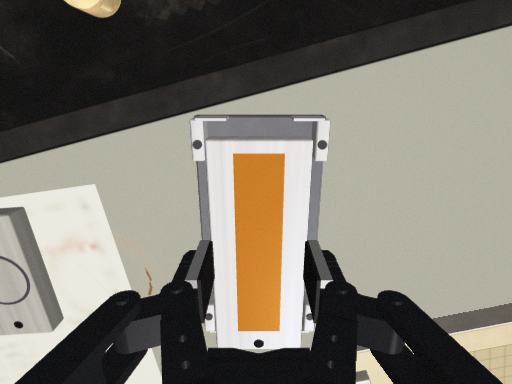

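The panel sits laterally centred between the corner guides at (197,140) and (322,140). Lowering.

```bash
python3 -m crank '[[1,0.12,-0.04,1,0,0,0],[1,0,0,0.6,0,0,0],[1,0,0,0.4,0,0,0],[1,0,0,0,0,0,0],[1,0,0,0,0,0,0]]'
python3 - <<'E'
from h import *
goto(.6146,.0499,.0352,75.66); print(get_state()["contact_force"])
r=read_camera("wrist"); save(r,"w9.png")
E
```

```text
time: 10.25
eef_pos: [0.614, 0.0497, 0.0372]
tcp_rot: [0.125, 0.992, -0.0, -0.0]
contact_force: [1.1, -0.6, -1.7]
opening: 0.557
shift cm [-0.05  0.03  0.2 ] rot deg [-0.   -0.02 -0.02]
[ 1.08264384 -0.58555732 -1.73929327]
```

View pics/w9.png

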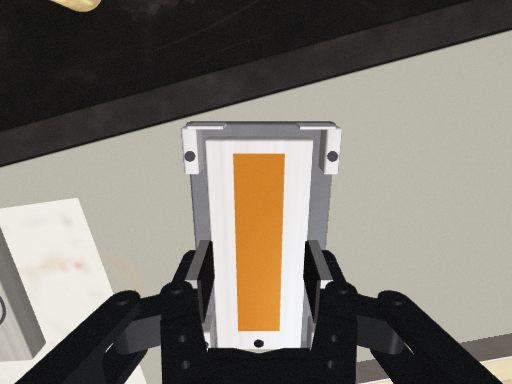

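```bash
python3 -m crank '[[1,-0.05,0,0.2,0,0,0],[1,0,0,0.1,0,0,0],[1,0,0,0,0,0,0]]'; python3 -m crank '[[0.3,0,0,0,0,0,0],[-0.1,0,0,0,0,0,0],[-0.5,0,0,0,0,0,0],[-1,0,0,0,0,0,0],[-1,0,0,0,0,0,0]]'; python3 -m crank '[[-1,0,0,-2,0,0,0],[-1,0,0,-4,0,0,0],[-1,0,0,-4,0,0,0],[-1,0,0,0,0,0,0]]'
python3 - <<'E'
from h import *
r=read_camera("wrist"); save(r,"w10.png",None,1.5)
p=trace("panel","wrist"); n=trace("nest","wrist")
if p: print(p[0]["p"],fit(r,p[0]["pixels"],"panel",.613,.0503,-14.3,.0156))
if p and n: print(n[0]["p"],fit(r,n[0]["pixels"]|p[0]["pixels"],"nest",.613,.0503,-14.3))
E
```

```text
time: 10.6
eef_pos: [0.615, 0.0496, 0.0353]
tcp_rot: [0.125, 0.992, -0.0, 0.0]
contact_force: [-1.6, -0.5, 3.6]
opening: 0.559
time: 11.1
eef_pos: [0.6144, 0.0496, 0.0339]
tcp_rot: [0.125, 0.992, 0.0, -0.0]
contact_force: [0.2, 0.6, -0.2]
opening: 1.001
time: 11.5
eef_pos: [0.6189, 0.0494, 0.1416]
tcp_rot: [0.125, 0.992, 0.0, 0.007]
contact_force: [0.8, -0.1, 0.6]
opening: 1.001
0.77 (array([  0.61368623,   0.04923951, -14.37212825]), np.float64(0.026266679107959316))
0.87 (array([  0.61309766,   0.05053858, -14.44699059]), np.float64(0.031060133977255024))
```

View pics/w10.png

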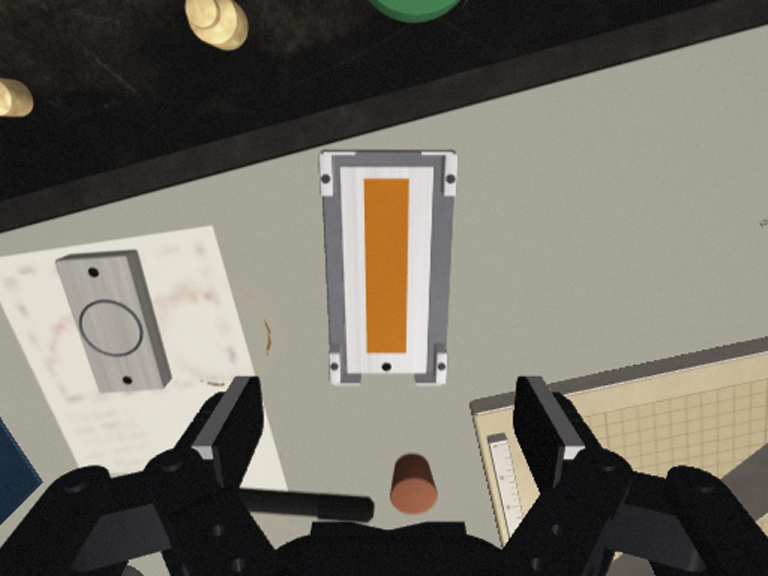

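The panel lies in the nest, tape up at (387,265), flat and within about 1 mm of centre. Next is the pad at about (0.608, 0.363).

Run:
```python
from h import *
goto(.608,.363,.17,77.2)
```

```text
shift cm [ 8.37 30.2  -3.61] rot deg [-0.   -0.03 -1.56]
```

```bash
python3 -m crank '[[-1,0,0,-3.6,0,0,-1.5],[-1,1.2,4.3,0,0,0,0],[-1,1.2,4.3,0,0,0,0],[-1,1.2,4.3,0,0,0,0],[-1,1.2,4.3,0,0,0,0]]'; python3 -m crank '[[-1,1.2,4.3,0,0,0,0],[-1,1.2,4.3,0,0,0,0],[-1,1.2,4.3,0,0,0,0],[-1,0,0,0,0,0,0],[-1,0,0,0,0,0,0]]'
python3 - <<'E'
from h import *
r=read_camera("wrist"); save(r,"w11.png",None,1.5)
p=trace("pad","wrist")
if p: 
  f,c=fit(r,p[0]["pixels"],"pad",.608,.363,-12.8); print(p[0]["p"],f,c)
  goto(f[0],f[1],.0252,f[2]+90)
E
```

```text
time: 12.15
eef_pos: [0.6046, 0.2292, 0.1676]
tcp_rot: [0.112, 0.994, -0.001, -0.002]
contact_force: [0.2, 0.9, -0.2]
opening: 1.002
time: 12.65
eef_pos: [0.5981, 0.3624, 0.1673]
tcp_rot: [0.111, 0.994, -0.001, -0.002]
contact_force: [-0.3, 0.4, 0.3]
opening: 1.0
0.66 [  0.60901798   0.36381675 -12.90338565] 0.07144268124053467
shift cm [-0.94  0.56 14.3 ] rot deg [-0.13 -0.14  0.01]
```

View pics/w11.png

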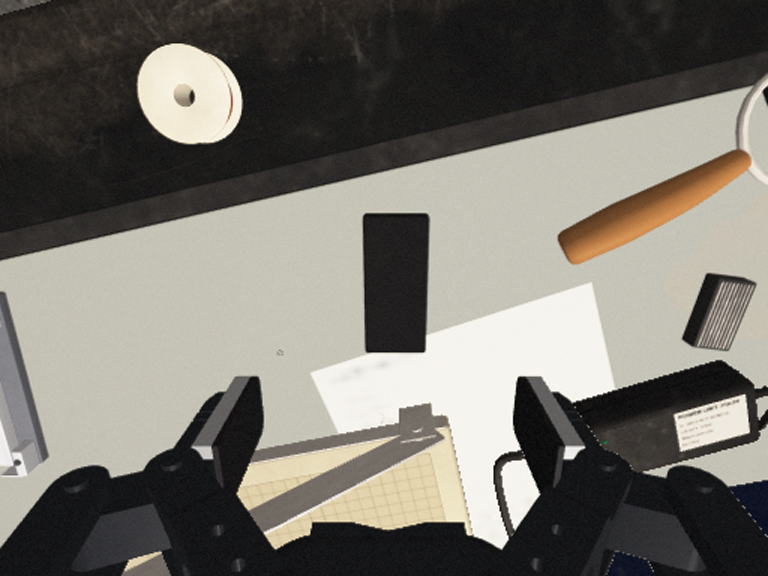

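```bash
python3 -m crank '[[-1,-0.9,0.55,4,0,0,0],[-1,0,0,4,0,0,0],[-1,0,0,2,0,0,0],[-1,0,0,0,0,0,0],[-1,0,0,0,0,0,0]]'
python3 - <<'E'
from h import *
r=read_camera("wrist"); save(r,"w12.png")
p=trace("pad","wrist")
if p: 
  f,c=fit(r,p[0]["pixels"],"pad",.608,.363,-12.8); print(p[0]["p"],f,c)
  goto(f[0],f[1],.027,f[2]+90)
E
```

```text
time: 13.25
eef_pos: [0.6101, 0.3639, 0.0703]
tcp_rot: [0.113, 0.994, -0.0, -0.0]
contact_force: [0.7, -0.1, 0.3]
opening: 1.0
0.97 [  0.60892091   0.36435263 -12.6930831 ] 0.0370389695578282
shift cm [ 0.23 -0.13  4.58] rot deg [ 0.13  0.18 -0.23]
```

View pics/w12.png

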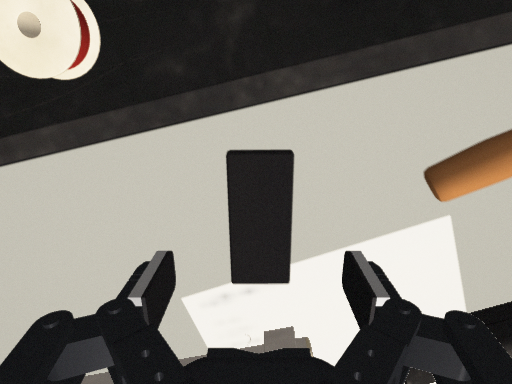

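```bash
python3 -m crank '[[-1,0.15,0,2.5,0,0,0],[-1,0,0,1.5,0,0,0],[-1,0,0,0.4,0,0,0],[-1,0,0,0,0,0,0],[-1,0,0,0,0,0,0]]'; python3 -m crank '[[0,0,0,0,0,0,0],[0.5,0,0,0,0,0,0],[1,0,0,0,0,0,0],[1,0,0,0,0,0,0],[1,0,0,0,0,0,0]]' 40
python3 - <<'E'
from h import *
print(np.mean([get_state()["eef_pos"]],0)); goto(.6089,.3644,.027,77.2)
r=read_camera("wrist"); save(r,"w13.png")
E
python3 -m crank '[[1,0,0,-0.5,0,0,0],[1,0,0,-2,0,0,0],[1,0,0,-4,0,0,0],[1,0,0,-3,0,0,0],[1,0,0,0,0,0,0]]'
python3 - <<'E'
from h import *
r=read_camera("wrist"); save(r,"w14.png")
print(get_state()["eef_pos"])
E
```

```text
time: 13.85
eef_pos: [0.6088, 0.3658, 0.0273]
tcp_rot: [0.112, 0.994, 0.0, 0.001]
contact_force: [-0.6, 0.2, 0.6]
opening: 1.003
time: 14.35
eef_pos: [0.6088, 0.3658, 0.0272]
tcp_rot: [0.112, 0.994, 0.0, 0.001]
contact_force: [0.1, 0.2, 2.9]
opening: 0.478
[0.6087817  0.36577426 0.02722079]
shift cm [-0.04 -0.13  0.02] rot deg [ 0.06  0.07 -0.06]
time: 14.9
eef_pos: [0.6117, 0.3671, 0.1297]
tcp_rot: [0.112, 0.994, 0.003, 0.006]
contact_force: [-0.1, 0.1, -1.1]
opening: 0.471
[0.61024256 0.36637061 0.12639031]
```

View pics/w13.png

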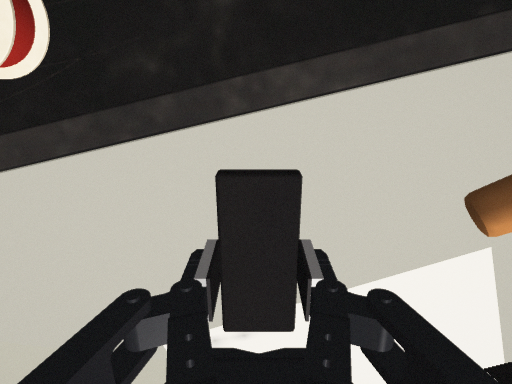

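View pics/w14.png

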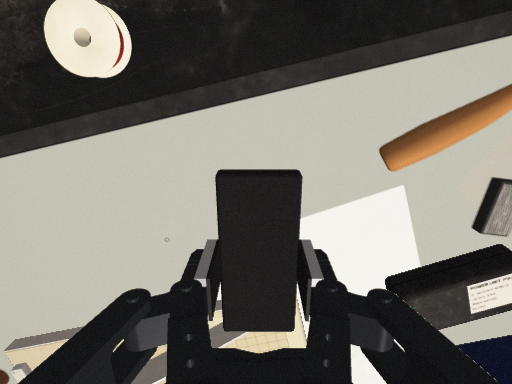

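The pad is held squarely at (259,250) and lifted. Now I carry it over the panel.

Run:
```python
from h import *
goto(.6135,.0497,.12,75.6)
```

```text
shift cm [ -7.36 -30.8    0.55] rot deg [0.26 0.36 1.54]
```

```bash
python3 -m crank '[[1,-1,-4.4,0,0,0,0.7],[1,-1,-4.4,0,0,0,0.7],[1,-1,-4.4,0,0,0,0],[1,-1,-4.4,0,0,0,0],[1,-1,-4.4,0,0,0,0]]'; python3 -m crank '[[1,-1,-4.4,0,0,0,0],[1,-1,-4.4,0,0,0,0],[1,0,0,0,0,0,0],[1,0,0,0,0,0,0]]'
python3 - <<'E'
from h import *
goto(.6135,.0497,.07,75.6)
E
```

```text
time: 15.45
eef_pos: [0.6026, 0.1381, 0.1199]
tcp_rot: [0.124, 0.992, -0.0, -0.001]
contact_force: [-0.4, 0.9, -0.3]
opening: 0.476
time: 15.85
eef_pos: [0.6009, 0.0487, 0.1202]
tcp_rot: [0.125, 0.992, 0.0, -0.001]
contact_force: [0.4, 0.1, -1.6]
opening: 0.475
shift cm [-1.21  0.41  5.01] rot deg [-0.   -0.15 -0.01]
```

```bash
python3 -m crank '[[1,-1.2,0.4,0,0,0,0],[1,0,0,2.5,0,0,0],[1,0,0,2.5,0,0,0],[1,0,0,0,0,0,0],[1,0,0,0,0,0,0]]'
python3 - <<'E'
from h import *
goto(.6135,.0497,.0452,75.6)
r=read_camera("wrist"); save(r,"w15.png")
E
```

```text
time: 16.35
eef_pos: [0.6136, 0.052, 0.0705]
tcp_rot: [0.123, 0.992, 0.0, -0.001]
contact_force: [1.1, 0.6, -0.2]
opening: 0.473
shift cm [-0.05 -0.22  2.53] rot deg [-0.01 -0.14  0.23]
```

View pics/w15.png

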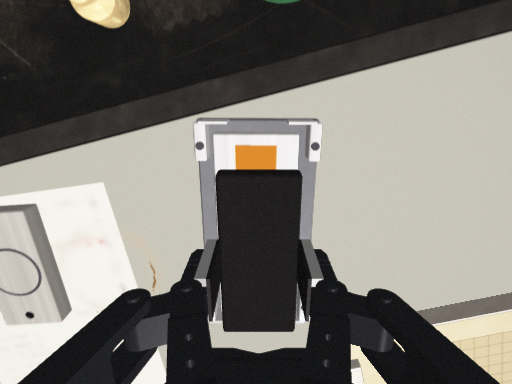

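The pad is centred over the panel (259,250). Lowering and releasing.

```bash
python3 -m crank '[[1,0,-0.2,1.2,0,0,0],[1,0,0,0.8,0,0,0],[1,0,0,0.4,0,0,0],[1,0,0,0,0,0,0],[1,0,0,0,0,0,0]]'
python3 - <<'E'
from h import *
goto(.6135,.0497,.0452,75.6);print(get_state()["contact_force"])
E
```

```text
time: 16.9
eef_pos: [0.6139, 0.0486, 0.0473]
tcp_rot: [0.124, 0.992, 0.0, -0.0]
contact_force: [0.6, -0.5, -1.2]
opening: 0.472
shift cm [0.07 0.09 0.21] rot deg [ 0.   -0.01  0.13]
[ 0.55565452 -0.45664835 -1.22094966]
```

```bash
python3 -m crank '[[1,0.05,0.08,0.2,0,0,0],[1,0,0,0,0,0,0],[1,0,0,0,0,0,0]]'; python3 -m crank '[[0.4,0,0,0,0,0,0],[0,0,0,0,0,0,0],[-0.5,0,0,0,0,0,0],[-1,0,0,0,0,0,0],[-1,0,0,0,0,0,0]]'; python3 -m crank '[[-1,0,0,-2,0,0,0],[-1,0,0,-4,0,0,0],[-1,0,0,-4,0,0,0],[-1,0,0,0,0,0,0],[-1,0,0,0,0,0,0]]'
python3 - <<'E'
from h import *
r=read_camera("wrist"); save(r,"w16.png",None,1.5)
p=trace("pad","wrist")
if p: print(p[0]["p"],fit(r,p[0]["pixels"],"pad",.613,.0503,-14.3,.0256))
p=trace("pressure_plate","wrist")
if p: f,c=fit(r,p[0]["pixels"],"pressure_plate",.605,-.121,-10.);print(p[0]["p"],f,c);goto(*f[:2],.15,f[2]+90)
E
```

```text
time: 17.2
eef_pos: [0.6137, 0.0496, 0.0455]
tcp_rot: [0.124, 0.992, -0.0, 0.0]
contact_force: [0.5, -0.5, -1.0]
opening: 0.471
time: 17.7
eef_pos: [0.6137, 0.0496, 0.0454]
tcp_rot: [0.124, 0.992, 0.0, 0.0]
contact_force: [0.5, -0.4, -0.3]
opening: 0.979
time: 18.2
eef_pos: [0.6145, 0.0495, 0.147]
tcp_rot: [0.124, 0.992, 0.0, 0.002]
contact_force: [-0.7, 0.6, 1.2]
opening: 1.001
0.76 (array([  0.61445528,   0.04871124, -14.00346689]), np.float64(0.03637292646988925))
0.69 [  0.60418376  -0.12101419 -10.24693719] 0.026520035067814966
shift cm [ -3.41 -16.75  -0.67] rot deg [-0.03 -0.2  -4.02]
```

View pics/w16.png

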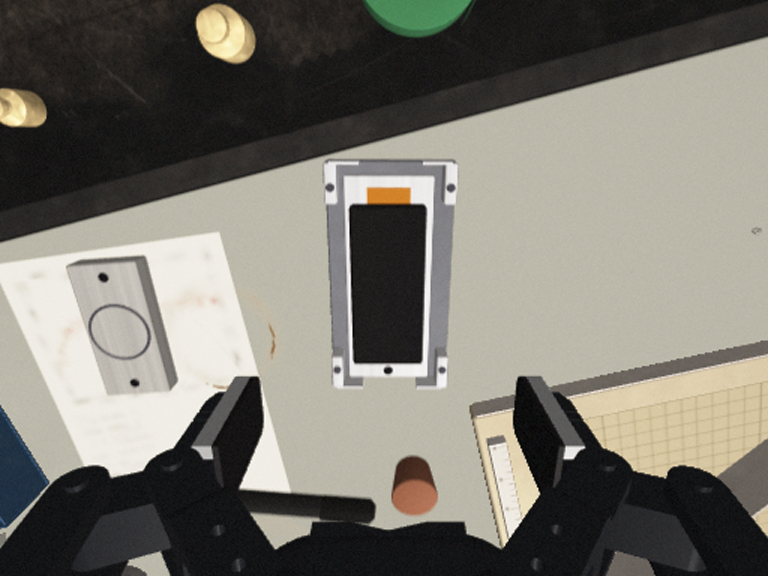

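The pad lies on the panel at (388,283), about 1 mm off centre. Now the pressure plate.

```bash
python3 -m crank '[[-1,-0.8,-4.2,-0.5,0,0,0],[-1,-0.8,-4.2,0,0,0,0],[-1,-0.9,-4.2,0,0,0,0],[-1,-0.9,-4.2,0,0,0,-4],[-1,0,0,0,0,0,0]]'; python3 -m crank '[[-1,0,0,3,0,0,0],[-1,0,0,3,0,0,0],[-1,0,0,0,0,0,0],[-1,0,0,0,0,0,0]]'
python3 - <<'E'
from h import *
r=read_camera("wrist"); save(r,"w17.png")
p=trace("pressure_plate","wrist")
if p: f,c=fit(r,p[0]["pixels"],"pressure_plate",.605,-.121,-10.);print(p[0]["p"],f,c);goto(*f[:2],.0275,f[2]+90)
E
```

```text
time: 18.85
eef_pos: [0.6042, -0.1261, 0.1486]
tcp_rot: [0.092, 0.996, -0.0, -0.001]
contact_force: [-0.4, 0.8, 0.6]
opening: 0.998
time: 19.25
eef_pos: [0.6043, -0.1208, 0.0889]
tcp_rot: [0.089, 0.996, 0.001, -0.002]
contact_force: [0.3, 0.6, -0.1]
opening: 0.998
0.92 [  0.6048223   -0.12075557 -10.02662926] 0.024593125279565083
shift cm [0.15 0.05 6.41] rot deg [-0.02  0.11 -0.21]
```

View pics/w17.png

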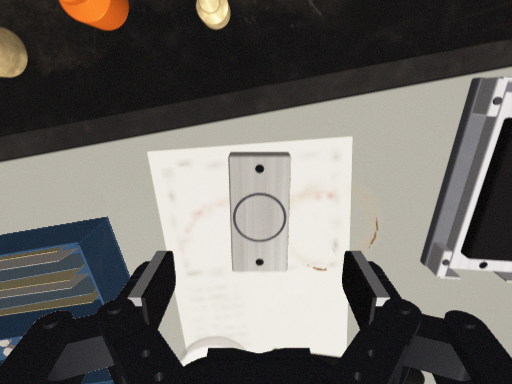

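Run:
```python
from h import *
r=read_camera("wrist");p,q=tool()
for uv in [(107,218),(128,300),(137,282)]:
  for z in(.0076,.03,.06): print(uv,z,np.round(q.inv().apply(toz(r,uv,z)-p),3))
r=read_camera("top")
for uv in [(333,128),(333,172)]:
  for z in(.0076,.06): print("top",uv,z,np.round(q.inv().apply(toz(r,uv,z)-p),3))
```

```text
(107, 218) 0.0076 [[-0.009 -0.118  0.085]]
(107, 218) 0.03 [[ 0.001 -0.105  0.062]]
(107, 218) 0.06 [[ 0.015 -0.088  0.032]]
(128, 300) 0.0076 [[-0.086 -0.113  0.085]]
(128, 300) 0.03 [[-0.068 -0.101  0.062]]
(128, 300) 0.06 [[-0.043 -0.085  0.032]]
(137, 282) 0.0076 [[-0.068 -0.103  0.085]]
(137, 282) 0.03 [[-0.051 -0.092  0.062]]
(137, 282) 0.06 [[-0.029 -0.077  0.032]]
top (333, 128) 0.0076 [[-0.137 -0.094  0.085]]
top (333, 128) 0.06 [[-0.119 -0.086  0.033]]
top (333, 172) 0.0076 [[-0.008 -0.117  0.085]]
top (333, 172) 0.06 [[ 0.004 -0.107  0.032]]
```

The blue box clears the finger backs by more than 20 mm. Descending to grasp the plate.

```bash
python3 -m crank '[[-1,0.1,0.05,3,0,0,-0.2],[-1,0,0,2.4,0,0,0],[-1,0,0,0.9,0,0,0],[-1,0,0,0,0,0,0],[-1,0,0,0,0,0,0]]'; python3 -m crank '[[0,0,0,0,0,0,0],[0.5,0,0,0,0,0,0],[1,0,0,0,0,0,0],[1,0,0,0,0,0,0],[1,0,0,0,0,0,0]]' 80
python3 - <<'E'
from h import *
goto(.6048,-.1208,.027,80)
r=read_camera("wrist"); save(r,"w18.png")
E
python3 -m crank '[[1,0,0,-0.5,0,0,0],[1,0,0,-2,0,0,0],[1,0,0,-4,0,0,0],[1,0,0,-3,0,0,0],[1,0,0,0,0,0,0]]'
python3 - <<'E'
from h import *
r=read_camera("wrist"); save(r,"w19.png")
goto(.6138,.0492,.13,75.7)
E
```

```text
time: 19.95
eef_pos: [0.6053, -0.1213, 0.0288]
tcp_rot: [0.088, 0.996, -0.0, 0.001]
contact_force: [-0.2, -0.2, 0.2]
opening: 1.001
time: 20.45
eef_pos: [0.6053, -0.1213, 0.0288]
tcp_rot: [0.088, 0.996, -0.0, 0.001]
contact_force: [-1.4, 0.5, 5.6]
opening: 0.461
shift cm [0.05 0.04 0.18] rot deg [-0.03  0.12 -0.06]
time: 21.0
eef_pos: [0.607, -0.1219, 0.1271]
tcp_rot: [0.088, 0.996, -0.001, 0.004]
contact_force: [-0.1, -0.4, -0.7]
opening: 0.461
shift cm [ 2.14 16.94 -0.61] rot deg [-0.04  0.23  4.24]
```

View pics/w18.png

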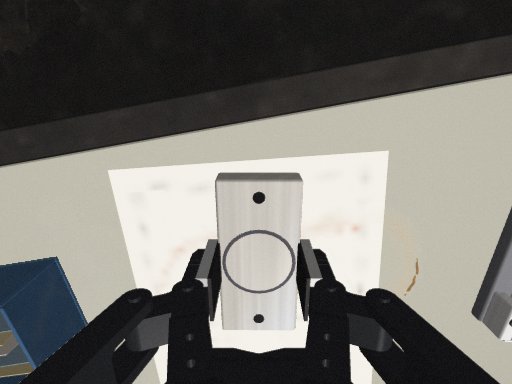

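View pics/w19.png

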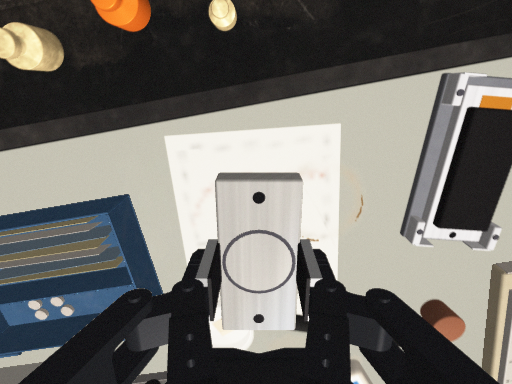

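The plate is held squarely at (259,255), with no slip on lifting. Carrying it over the pad.

```bash
python3 -m crank '[[1,0.5,4.2,0,0,0,0],[1,0.5,4.2,0,0,0,0],[1,0.5,4.2,0,0,0,0],[1,0.6,4.2,0,0,0,0],[1,0,0,0,0,0,4]]'; python3 -m crank '[[1,0,0,0,0,0,0],[1,0,0,2,0,0,0],[1,0,0,2,0,0,0],[1,0,0,0,0,0,0],[1,0,0,0,0,0,0]]';python3 - <<'E'
from h import *
r=read_camera("wrist"); save(r,"w20.png")
goto(.6142,.0490,.0568,75.9)
E
```

```text
time: 21.55
eef_pos: [0.6102, 0.0533, 0.1184]
tcp_rot: [0.121, 0.993, 0.001, -0.004]
contact_force: [0.1, -0.3, -3.9]
opening: 0.464
time: 22.05
eef_pos: [0.6118, 0.0474, 0.0806]
tcp_rot: [0.123, 0.992, -0.0, -0.002]
contact_force: [0.1, -0.6, -2.4]
opening: 0.46
shift cm [-0.09  0.18  2.52] rot deg [-0.01 -0.04  0.02]
```

View pics/w20.png

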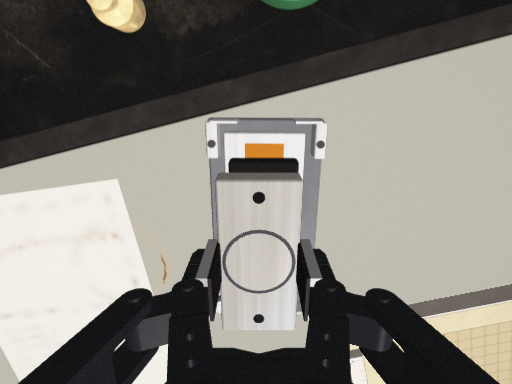

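The plate sits above the pad, about 2 mm to the left, which matches the 0.18 cm correction. Lowering.

```bash
python3 -m crank '[[1,-0.08,0.18,1.2,0,0,0],[1,0,0,0.7,0,0,0],[1,0,0,0.4,0,0,0],[1,0,0,0,0,0,0],[1,0,0,0,0,0,0]]';python3 - <<'E'
from h import *
print(get_state()["contact_force"])
goto(.6142,.0490,.0568,75.9)
E
```

```text
time: 22.6
eef_pos: [0.6142, 0.0497, 0.0593]
tcp_rot: [0.122, 0.992, -0.0, -0.0]
contact_force: [-0.4, 0.1, -3.4]
opening: 0.459
[-0.38437181  0.14422482 -3.40283244]
shift cm [-0.02 -0.07  0.25] rot deg [-0.   -0.01  0.05]
```

```bash
python3 -m crank '[[1,0,-0.05,0.15,0,0,0],[1,0,0,0.1,0,0,0],[1,0,0,0,0,0,0]]'; python3 -m crank '[[0.4,0,0,0,0,0,0],[0,0,0,0,0,0,0],[-0.5,0,0,0,0,0,0],[-1,0,0,0,0,0,0],[-1,0,0,0,0,0,0]]'; python3 -m crank '[[-1,0,0,-2,0,0,0],[-1,0,0,-4,0,0,0],[-1,0,0,-4,0,0,0],[-1,0,0,0,0,0,0],[-1,0,0,0,0,0,0]]'
python3 - <<'E'
from h import *
r=read_camera("wrist"); save(r,"w21.png",None,1.5)
p=trace("pressure_plate","wrist")
if p: print(p[0]["p"],fit(r,p[0]["pixels"],"pressure_plate",.6140,.049,-14.3,.0356))
r=read_camera("top")
for uv in[(344,216)]: print(toz(r,uv,.03))
goto(.47,-.26,.15,76)
E
```

```text
time: 22.9
eef_pos: [0.6143, 0.0492, 0.057]
tcp_rot: [0.122, 0.992, -0.0, 0.0]
contact_force: [0.9, -0.3, -3.2]
opening: 0.461
time: 23.4
eef_pos: [0.6145, 0.0492, 0.0574]
tcp_rot: [0.122, 0.992, 0.0, 0.0]
contact_force: [0.4, 0.4, 1.2]
opening: 0.976
time: 23.9
eef_pos: [0.615, 0.0491, 0.1587]
tcp_rot: [0.122, 0.992, 0.0, 0.002]
contact_force: [0.0, 0.2, -0.4]
opening: 0.997
0.95 (array([  0.61357458,   0.04867403, -14.0886069 ]), np.float64(0.04321187921138008))
[[ 0.4653175  -0.26368235  0.03      ]]
shift cm [  6.35 -33.47   0.53] rot deg [-0.03 -0.19 -0.06]
```

View pics/w21.png

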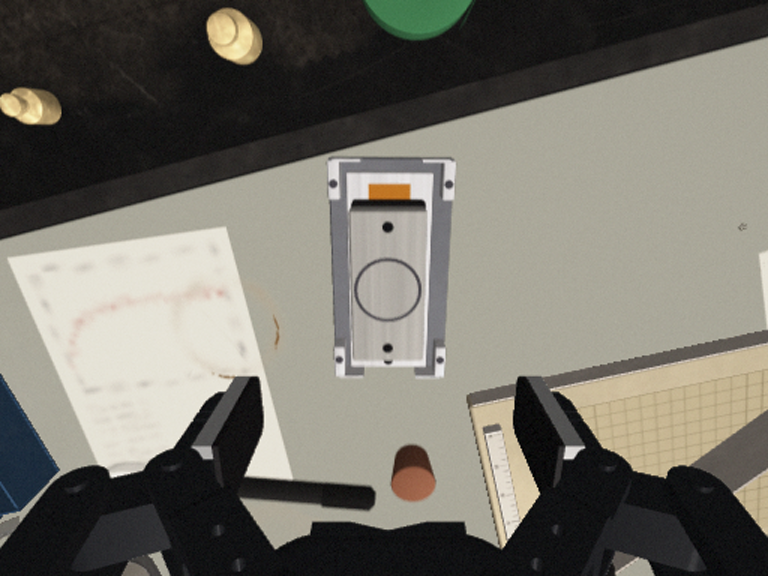

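The plate lies on the pad, with its ring at (388,290) and centred within about 1 mm. Now I move to the weight.

```bash
python3 -m crank '[[-1,0.8,-4.3,0,0,0,0],[-1,0.8,-4.3,0,0,0,0],[-1,0.8,-4.3,0,0,0,0],[-1,0.8,-4.3,0,0,0,0],[-1,0.8,-4.3,0,0,0,0]]'; python3 -m crank '[[-1,0.8,-4.3,0,0,0,0],[-1,0.8,-4.3,0,0,0,0],[-1,0.8,-3.4,0,0,0,0],[-1,0,0,0,0,0,8.5],[-1,0,0,0,0,0,8.5]]';python3 -m crank '[[-1,0,0,0,0,0,8.5],[-1,0,0,0,0,0,0],[-1,0,0,0,0,0,0]]'
python3 - <<'E'
from h import *
print(get_state()["qpos"])
r=read_camera("wrist"); save(r,"w22.png",None,1.5)
for t in trace("weight_large","wrist"): print(t["p"],t["location"],t["pixels"].sum())
for t in place_of("weight_large","wrist"): print(t["p"],t["location"],toz(r,t["location"],0))
goto(.465,-.263,.1,50)
E
```

```text
time: 24.55
eef_pos: [0.5212, -0.1505, 0.155]
tcp_rot: [0.122, 0.993, 0.001, -0.002]
contact_force: [0.7, 0.1, -0.2]
opening: 0.997
time: 25.05
eef_pos: [0.4691, -0.2609, 0.1549]
tcp_rot: [0.272, 0.962, 0.001, -0.002]
contact_force: [-0.2, -0.8, 0.1]
opening: 1.0
time: 25.35
eef_pos: [0.4701, -0.2598, 0.1556]
tcp_rot: [0.337, 0.942, 0.0, -0.001]
contact_force: [-1.3, -0.3, 0.1]
opening: 0.999
[-6.93857792e-01  8.21139082e-02  1.99145741e+00 -5.33479612e-06
  1.07034951e+00 -1.57730803e+00]
0.95 [304.1, 124.4] 1102
0.89 [253.7, 186.8] 936
0.65 [181.5, 237.4] 1069
0.82 [250.2, 183.9] [[ 0.46763767 -0.26956731  0.        ]]
0.79 [303.9, 121.7] [[ 4.52848421e-01 -1.91982751e-01  5.55111512e-17]]
0.55 [185.3, 230.0] [[ 0.46325386 -0.35516819  0.        ]]
shift cm [ 0.22 -0.58  5.63] rot deg [-0.   -0.05  0.55]
```

View pics/w22.png

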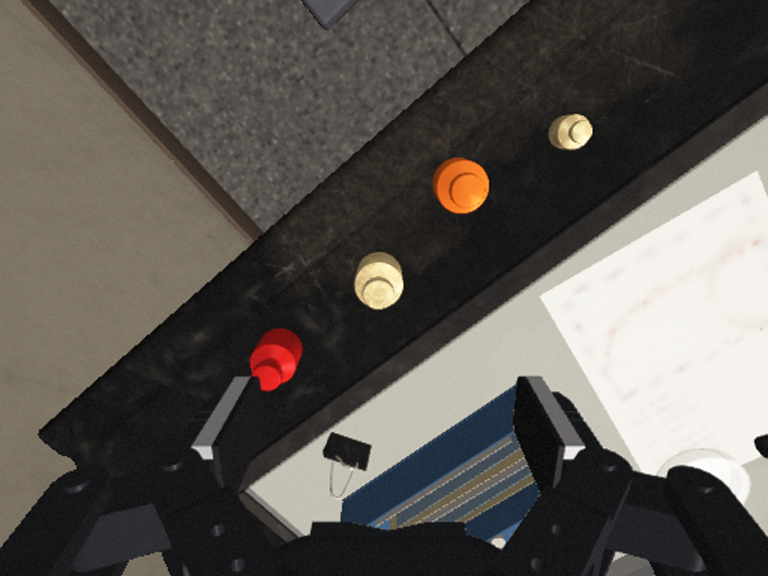

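Looking down: red at (275,358), brass at (378,280), orange at (462,187) and small brass at (570,132). The brass one at (378,280) is the large weight. One enlarged crop and a silhouette fit to confirm.

```bash
cat >> h.py <<'E'
def rend_w(r,x,y,z0,hb=.028,rk=.009,S=6,rb=.015,H=.044):
    m=np.zeros((384*S,512*S),np.uint8); th=np.linspace(0,2*np.pi,40)
    c=lambda rr,z: np.c_[x+rr*np.cos(th),y+rr*np.sin(th),np.full(40,z0+z)]
    for P in (np.r_[c(rb,0),c(rb,hb)],np.r_[c(rk*.7,hb),c(rk*.7,H-.008)],np.r_[c(rk,H-.010),c(rk,H)]):
        uv=(proj(r,P)+.5)*S-.5; cv2.fillConvexPoly(m,cv2.convexHull(uv.round().astype(np.int32)),1)
    return m
def fit_w(r,mask,x,y,z0=0,S=6):
    M=cv2.resize(mask.astype(np.float32),None,fx=S,fy=S)>.5
    cost=lambda v: float((rend_w(r,v[0]/1e3,v[1]/1e3,z0,v[2]/1e3,v[3]/1e3,S).astype(bool)^M).sum())
    x*=1e3;y*=1e3
    s=minimize(cost,[x,y,28,9],method="Nelder-Mead",options=dict(initial_simplex=[[x,y,28,9],[x+5,y,28,9],[x,y+5,28,9],[x,y,24,9],[x,y,28,11]],xatol=.05,fatol=1))
    return s.x,s.fun/M.sum()
E
python3 - <<'E'
from h import *
r=read_camera("wrist"); im=r["color"].copy()
for t in trace("weight_large","wrist"):
  if abs(t["location"][0]-253)<12:
    v,c=fit_w(r,t["pixels"],.467,-.267); print(v,c)
    goto(v[0]/1e3,v[1]/1e3,.1,50)
    m=cv2.resize(rend_w(r,v[0]/1e3,v[1]/1e3,0,v[2]/1e3,v[3]/1e3),(512,384)); cs,_=cv2.findContours(m,0,2); cv2.drawContours(im,cs,-1,(0,255,0),1)
save(dict(color=im),"fit2.png",(150,80,410,270),3)
r=read_camera("top")
for t in trace("weight_large","top"):
  if abs(t["location"][0]-343)<10: print("top",fit_w(r,t["pixels"],.467,-.267))
E
```

```text
[ 467.61098204 -266.7610012    20.77883692    7.12509205] 0.033226912616767176
shift cm [-0.2  -0.71  5.67] rot deg [-0.   -0.01  0.51]
```

View pics/fit2.png

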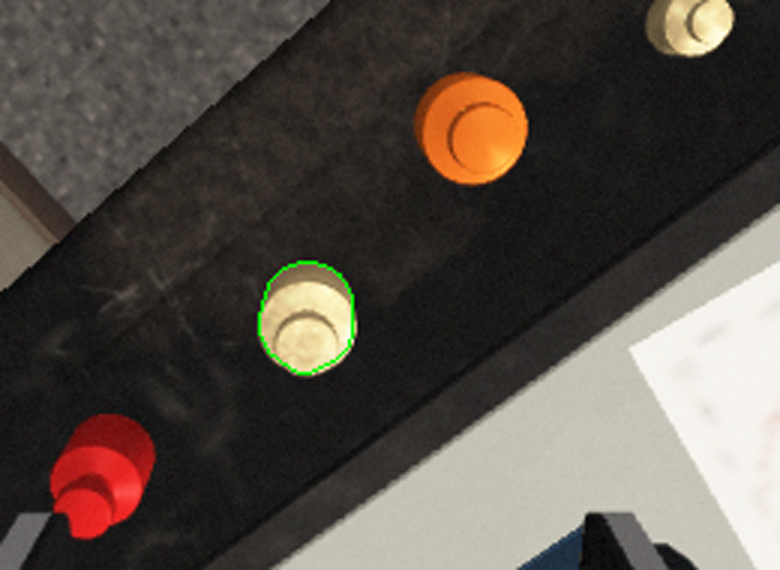

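The crop confirms a pale brass body, clearly bigger than the small brass one. The fit puts it at (0.4676, -0.2668). Descending over it.

```bash
python3 -m crank '[[-0.4,-0.2,-0.7,2,0,0,0.5],[-0.4,0,0,3,0,0,0],[-0.4,0,0,0.5,0,0,0],[-0.4,0,0,0,0,0,0],[-0.4,0,0,0,0,0,0]]' 60
python3 - <<'E'
from h import *
r=read_camera("wrist"); save(r,"w23.png")
for t in trace("weight_large","wrist"):
    print(t["p"],t["location"])
    if abs(t["location"][0]-256)<30:
        v,c=fit_w(r,t["pixels"],.467,-.267); print(v,c); goto(v[0]/1e3,v[1]/1e3,.0225,50)
E
```

```text
time: 26.2
eef_pos: [0.4683, -0.2673, 0.103]
tcp_rot: [0.342, 0.94, -0.0, 0.001]
contact_force: [0.2, -0.0, -0.5]
opening: 0.703
0.98 [328.8, 124.9]
0.76 [260.3, 203.0]
[ 467.95234602 -266.77568284   22.50856732    7.20625151] 0.024833223370720622
shift cm [0.13 0.01 8.1 ] rot deg [-0.    0.17 -0.04]
0.58 [168.6, 250.2]
```

View pics/w23.png

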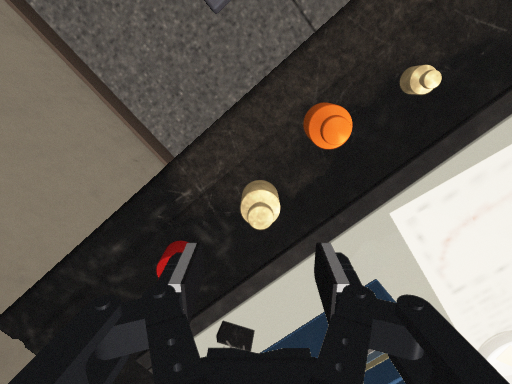

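```bash
python3 -m crank '[[-0.4,0.08,0,3,0,0,0],[-0.4,0,0,3,0,0,0],[-0.4,0,0,1.2,0,0,0],[-0.4,0,0,0,0,0,0],[-0.4,0,0,0,0,0,0]]' 60
python3 - <<'E'
from h import *
r=read_camera("wrist"); save(r,"w24.png"); goto(.4679,-.2668,.021,50)
E
```

```text
time: 26.8
eef_pos: [0.4679, -0.267, 0.0311]
tcp_rot: [0.342, 0.94, -0.0, 0.001]
contact_force: [-0.4, -0.4, 0.1]
opening: 0.699
shift cm [0.06 0.02 1.05] rot deg [-0.    0.18 -0.05]
```

View pics/w24.png

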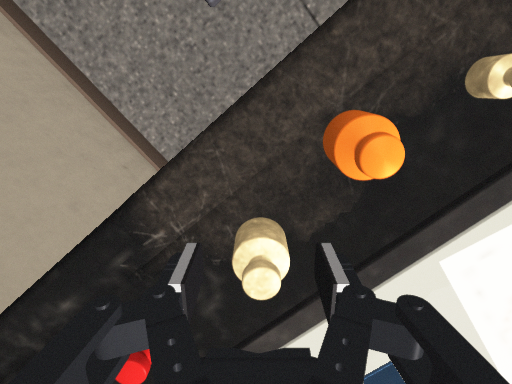

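The weight stands between the fingers at (260,258). Final descent and grip.

```bash
python3 -m crank '[[-0.4,0.03,0.02,0.7,0,0,0],[-0.4,0,0,0.3,0,0,0],[-0.4,0,0,0,0,0,0]]' 50; python3 -m crank '[[0,0,0,0,0,0,0],[0.3,0,0,0,0,0,0],[0.6,0,0,0,0,0,0],[1,0,0,0,0,0,0],[1,0,0,0,0,0,0]]' 50
python3 - <<'E'
from h import *
r=read_camera("wrist"); save(r,"w25.png"); goto(.4679,-.2668,.021,50)
E
python3 -m crank '[[1,0,0,-0.5,0,0,0],[1,0,0,-2,0,0,0],[1,0,0,-4,0,0,0],[1,0,0,-4.5,0,0,0],[1,0,0,-3,0,0,0]]'
python3 - <<'E'
from h import *
r=read_camera("wrist"); save(r,"w26.png")
goto(.6138,.0488,.15,50)
E
```

```text
time: 27.15
eef_pos: [0.4668, -0.2658, 0.0196]
tcp_rot: [0.343, 0.94, 0.0, -0.0]
contact_force: [-0.5, 1.0, 0.3]
opening: 0.699
time: 27.65
eef_pos: [0.4673, -0.2662, 0.0203]
tcp_rot: [0.343, 0.94, -0.0, 0.0]
contact_force: [0.4, 0.0, 2.8]
opening: 0.33
shift cm [-0.08 -0.   -0.08] rot deg [ 0.01  0.04 -0.06]
time: 28.2
eef_pos: [0.4673, -0.2663, 0.1624]
tcp_rot: [0.342, 0.94, -0.0, 0.001]
contact_force: [0.4, 0.4, -2.0]
opening: 0.327
shift cm [ 9.37 33.54  1.66] rot deg [-0.01  0.62 -0.05]
```

View pics/w25.png

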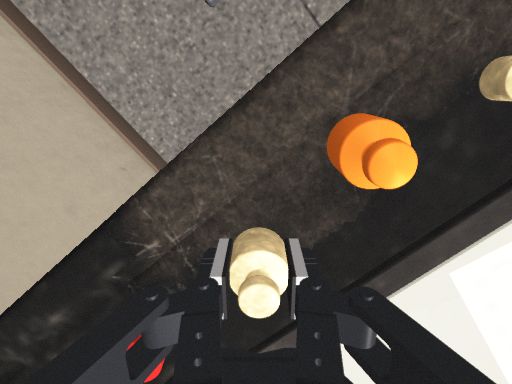

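View pics/w26.png

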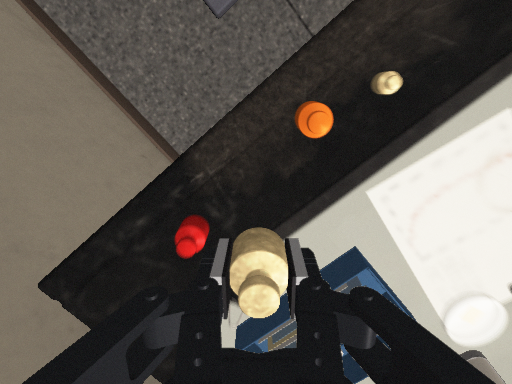

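The weight is held upright at (258,270). Carrying it to the plate.

```bash
python3 -m crank '[[1,1.2,4.2,0,0,0,0],[1,1.2,4.2,0,0,0,0],[1,1.2,4.2,0,0,0,0],[1,1.2,4.2,0,0,0,0],[1,1.2,4.2,0,0,0,0]]'; python3 -m crank '[[1,1.2,4.2,0,0,0,0],[1,1.1,4.2,0,0,0,0],[1,1.1,4.1,0,0,0,0],[1,0,0,0,0,0,0],[1,0,0,0,0,0,0]]'
python3 - <<'E'
from h import *
r=read_camera("wrist"); save(r,"w27.png")
p=trace("pressure_plate","wrist")
if p: print(p[0]["p"],fit(r,p[0]["pixels"],"pressure_plate",.6140,.049,-14.3,.0356))
goto(.6132,.0493,.10,50)
E
```

```text
time: 28.75
eef_pos: [0.5558, -0.0649, 0.1586]
tcp_rot: [0.343, 0.939, -0.0, -0.001]
contact_force: [-0.2, -1.4, -2.0]
opening: 0.331
time: 29.25
eef_pos: [0.6099, 0.0518, 0.1583]
tcp_rot: [0.341, 0.94, -0.001, -0.001]
contact_force: [-0.7, 0.1, -3.0]
opening: 0.326
shift cm [-0.34  0.15  5.87] rot deg [-0.09 -0.08 -0.09]
```

View pics/w27.png

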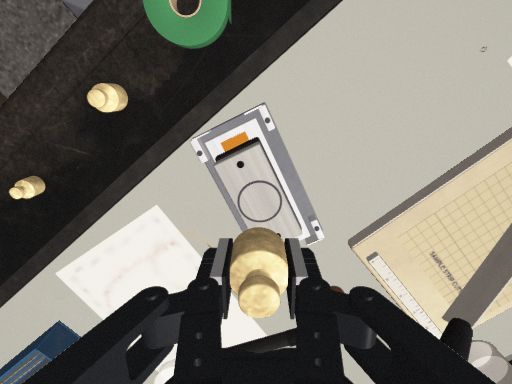

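The stack is intact and the ring is visible at (260,201). I cross-check its position.

```bash
python3 - <<'E'
from h import *
r=read_camera("wrist"); print(toz(r,(260,201),.0496))
E
python3 -m crank '[[1,-0.35,0.15,3,0,0,0],[1,0,0,2.8,0,0,0],[1,0,0,1.3,0,0,0],[1,0,0,0,0,0,0],[1,0,0,0,0,0,0]]'
python3 - <<'E'
from h import *
r=read_camera("wrist"); save(r,"w28.png",None,1.5)
goto(.6132,.0493,.0699,50)
E
```

```text
[[0.61377601 0.04731221 0.0496    ]]
time: 29.9
eef_pos: [0.6147, 0.0491, 0.0895]
tcp_rot: [0.343, 0.939, 0.0, 0.0]
contact_force: [0.8, 0.4, -2.0]
opening: 0.33
shift cm [ 0.17 -0.14  2.05] rot deg [ 0.09  0.12 -0.1 ]
```

View pics/w28.png

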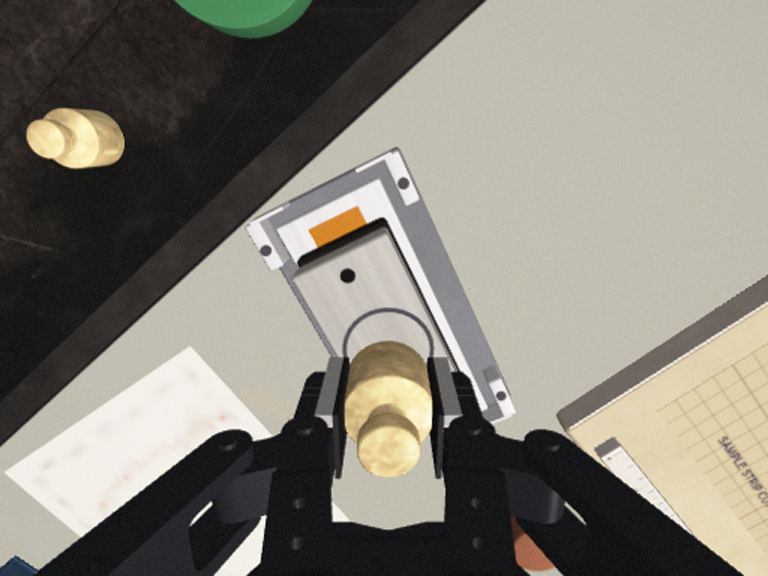

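The weight lines up with the ring at (388,350) and sits about 20 mm above it. Lowering.

```bash
python3 -m crank '[[1,0.1,-0.1,1,0,0,0],[1,0,0,0.6,0,0,0],[1,0,0,0.25,0,0,0],[1,0,0,0,0,0,0],[1,0,0,0,0,0,0]]'
python3 - <<'E'
from h import *
r=read_camera("wrist"); save(r,"w29.png",None,1.5); print(get_state()["contact_force"])
goto(.6132,.0490,.0699,50)
E
```

```text
time: 30.45
eef_pos: [0.613, 0.0497, 0.0703]
tcp_rot: [0.342, 0.94, 0.0, 0.0]
contact_force: [-0.6, 0.6, -1.9]
opening: 0.329
[ 0.0259618  -0.68972262 -1.89304827]
shift cm [-0.06 -0.04  0.05] rot deg [ 0.01  0.02 -0.06]
```

View pics/w29.png

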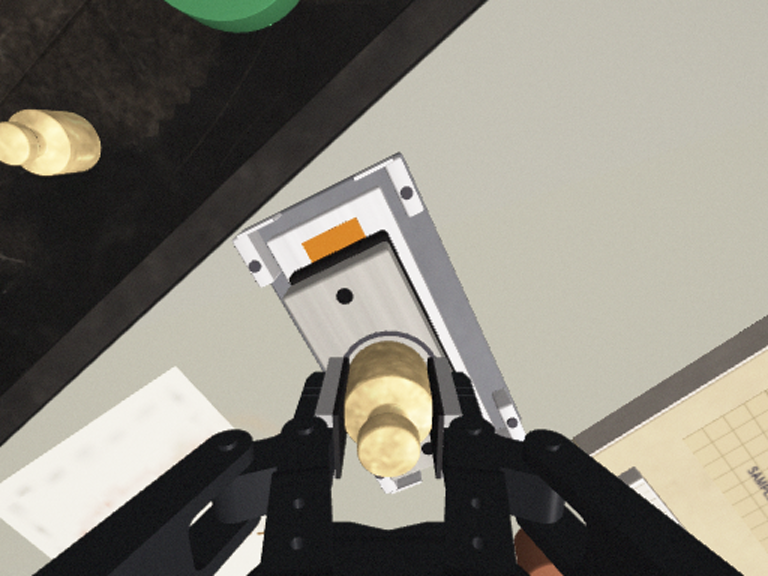

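```bash
python3 -m crank '[[1,0,0,0.1,0,0,0],[1,0,0,0,0,0,0],[1,0,0,0,0,0,0]]'; python3 -m crank '[[1,0,0,0.05,0,0,0],[1,0,0,0,0,0,0],[1,0,0,0,0,0,0]]'
```

```text
time: 30.8
eef_pos: [0.6132, 0.0497, 0.0699]
tcp_rot: [0.343, 0.94, 0.0, 0.0]
contact_force: [-2.2, 0.4, 1.3]
opening: 0.328
time: 31.1
eef_pos: [0.6132, 0.0497, 0.0698]
tcp_rot: [0.342, 0.94, 0.0, 0.0]
contact_force: [-3.3, 0.6, 4.7]
opening: 0.327
```

Contact: the load is now on the plate. Releasing.

```bash
python3 -m crank '[[0.3,0,0,0,0,0,0],[0.2,0,0,0,0,0,0],[0,0,0,0,0,0,0],[-0.3,0,0,0,0,0,0],[-0.3,0,0,0,0,0,0]]'; python3 -m crank '[[-0.3,0,0,-1,0,0,0],[-0.3,0,0,-3,0,0,0],[-0.3,0,0,-4,0,0,0],[-0.3,0,0,-4,0,0,0],[-0.3,0,0,0,0,0,0]]'
python3 - <<'E'
from h import *
r=read_camera("wrist"); save(r,"w30.png",None,1.5)
for t in trace("weight_large","wrist")[:3]:
    print(t["p"],t["location"])
    if abs(t["location"][0]-258)<20: print(fit_w(r,t["pixels"],.6135,.0488,.0496))
p=trace("pressure_plate","wrist")
if p: print(p[0]["p"],fit(r,p[0]["pixels"],"pressure_plate",.6140,.049,-14.3,.0356))
r=read_camera("scene"); save(r,"s2.png",(150,140,450,280),2.6)
E
```

```text
time: 31.6
eef_pos: [0.6129, 0.0496, 0.0686]
tcp_rot: [0.343, 0.94, -0.0, -0.0]
contact_force: [-0.0, 0.3, 0.2]
opening: 0.647
time: 32.1
eef_pos: [0.6171, 0.0494, 0.1978]
tcp_rot: [0.342, 0.94, 0.002, 0.007]
contact_force: [0.1, 0.0, 0.3]
opening: 0.651
0.89 [8.2, 194.5]
0.85 [257.3, 182.4]
(array([613.11929518,  48.63427723,  25.53581364,   7.80601297]), np.float64(0.025933930225378203))
0.92 (array([  0.61348642,   0.04876813, -14.84911138]), np.float64(0.4076830422438269))
```

View pics/w30.png

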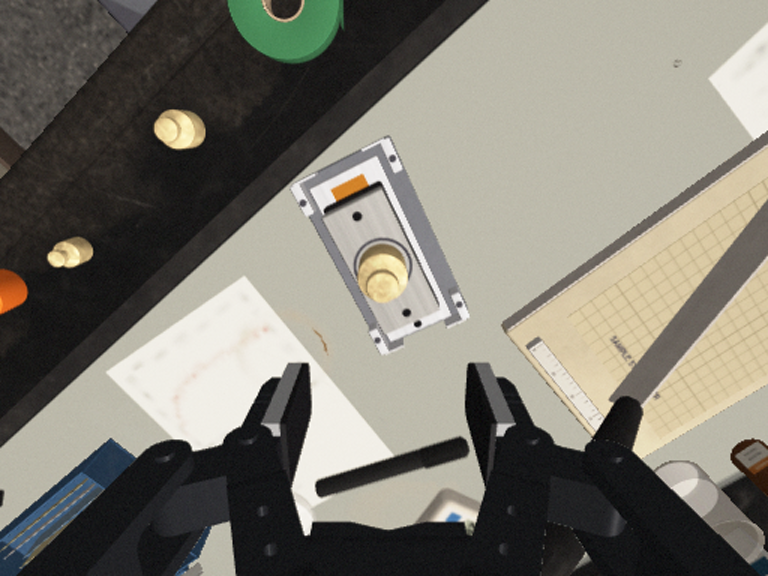

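View pics/s2.png

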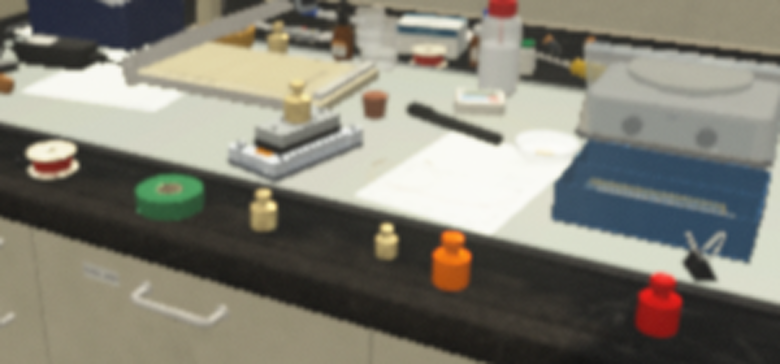

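The weight stands upright inside the ring at (382,275), at (0.6131, 0.0486) against the plate centre (0.6135, 0.0488). The scene view shows the other four things where they were. I settle the arm and hand in.

```bash
python3 -m crank '[[-0.3,0,0,0,0,0,0],[-0.3,0,0,0,0,0,0],[-0.3,0,0,0,0,0,0]]'
python3 - <<'E'
from plant import *
print(sign_off())
E
```

```text
time: 32.6
eef_pos: [0.6124, 0.0497, 0.1877]
tcp_rot: [0.343, 0.94, -0.0, -0.001]
contact_force: [-0.4, 0.5, -0.0]
opening: 0.651
the job is handed in; nothing more can be done
None
```

The stack is built: the panel is in the nest with its tape up, the pad is on the panel, the pressure plate is on the pad, and the largest brass weight stands upright in the ring. I handed the job in at about 32.6 s with the gripper open and clear; it gives no verdict.

**Placing:** silhouette fits after each step put the panel about 1.5 mm, the pad about 1 mm and the plate about 1 mm from the centre of what is below them. The weight is about 0.5 mm from the plate's centre.

**Other items:** by eye in the last scene picture, the two smaller weights, the tape roll and the film spool are where they were at the start. I did not measure this.

**Checks that failed or disagreed:**
- The last plate fit was poor (about 41 % mismatch), probably because the weight covers part of the plate. The plate's position therefore rests on the earlier fit (4 % mismatch).
- The top-camera fit of the weight gave no result.
- One hand-picked reading of the ring centre was about 1.5 mm off the fit, well within tolerance.

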